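# Balance the centrifuge rotor

### The arm

A 6-joint arm with a two-finger parallel gripper is mounted at the origin on a cart in front of the work surface, level with it; the furniture and walls round the work are solid. World frame = base frame: x ahead of the robot, y to its left, z up, the work surface at z = 0. Lengths are in mm, angles in degrees, forces in N, time in s.
With the tool pointing down it reaches from about 350 to 850 mm from the base axis. Payload 8.1 kg.
Tool frame: the origin (TCP) lies at the very end of the fingers, on their centre line; the grasp point (between the pads) lies 19 mm behind it; z points along the fingers, y is the direction in which the jaws open and shut (so a half turn about z gives the same grasp; the last joint's range is limited). The gripper opens to 85 mm and grips with 20 to 120 N. Pads are 22 mm wide; open, the fingers measure 114 mm over their backs; the gripper's body (76 mm by 85 mm) begins 54 mm behind the grasp point. The pads swing forward as they close: fully open they stand 13 mm farther back than shut.
Start: joints at [-76.971, 7.471, 85.268, -0, 87.261, -4.893], TCP at [184.655, -570.884, 231.292] pointing down, gripper open.
Joint ranges: [-169.43, 169.43], [-51.17, 129.36], [1.28, 143.12], [-76.62, 256.62], [0, 156.53], [-152.29, 152.29]. Speed limits (degrees/s): [136.94, 136.94, 159.86, 180, 180, 180].

### API

Orientations are given as [roll, pitch, yaw] about the fixed x, y, z axes, in that order (R = Rz(yaw) Ry(pitch) Rx(roll)).
In Python, from bench import r gives the robot as it stands.
- The arm moves only by the shell command python3 -m crank 'ROWS' [OPENING] [FORCE]. ROWS is JSON, a list that holds one entry, the list of rows, each a list of 6 numbers: the shift along the tool's x, y, z in m, then the turn, a rotation vector about the tool's x, y, z in rad. A call has 1 to 10 rows; each row is the pose to reach, as a shift and turn from the pose measured when the call began, along the tool's axes at that moment; what a row does not reach only later rows make up. A row lasts 1/8 s, in which the tool goes at most 62.5 mm and 10.7 degrees, less where a joint would pass 70% of its speed; a pose out of reach is approached as far as the arm can. A call with a gripper value outside its range is refused whole. OPENING is the closure, from 0 (fully open) to 1 (shut), set as the call begins (- or left out, the last holds). The fingers move at their own pace and stop on an object; FORCE is the grip in N (left out, the last holds). Time passes only in rows, so rows that repeat a pose let the fingers close. It gives the time, the measured TCP pose, the force and the opening at its end, in the units of the state.
- r.sense(): the state, without advancing time (a new reading comes with each control period).
- r.snapshot(name): name is "scene" or "top" or "wrist"; returns (picture, depth): 480x640x3 uint8, blue, green, red; 480x640 float32, mm along the optical axis (not along the pixel's ray), 0 where there is no reading.
- r.get_calibration(name): a dict with "mtx" (3x3 intrinsics, pixels), "cam_to_world" (4x4, takes a point from camera to world coordinates). Camera axes: x right, y down, z forward; pixel columns grow to the right and rows downward; lengths in mm; the calibration is good to about 2 mm. A picture is of the moment at which its call begins: read the wrist's pose just before it. get_calibration takes no time and is no camera call; for the wrist camera it gives the pose at the moment of the call.
- r.hand_in(): hands the job in, once; it reports no verdict.
Trained networks look in the newest picture that a camera, given by its name, has taken for a name from the list of things; names that differ only in an ending like _2 or _b are one class to them, and where a whole thing is asked for, a point or a joint stands for the part that bears it (a point fixed in the world has none). Each returns a list of dicts, best first, with "conf" (0 to 1); they miss things now and then, are a little off and sometimes report something else, mostly with a low value. They report only what shows in the picture. A call takes as long as a camera call. They do not tell look-alikes from the thing itself.
- r.look_for(thing, camera): "extent" ([left, top, right, bottom] in pixels, round what is visible of it).
- r.landmark_of(thing, camera): "pixel" ([column, row] in pixels: a listed point, or the origin of a listed thing).
The state is a dict: "time": time; "joint_pos": joint angles; "qd": joint speeds; "joint_efforts": joint torques, N m; "tool_pos": TCP position; "tcp_rot": TCP orientation; "ft_force": force on the tool from outside, world axes, zero at the start; "wrist_torque": the same for the moment, N m; "finger_gap": finger opening in mm.
Only numpy, scipy, OpenCV 4.12 (cv2) and the standard library are available. Lean on these libraries where they do the work, as an engineer would, in place of code of your own. Each camera call takes 0.05 s, during which the arm holds its last target.

### The job

The six sample tubes in the centrifuge rotor were loaded out of balance. Rearrange them so that every tube faces one of its own kind straight across the rotor (long ribbed-cap tube opposite long tube, finger-bar tube opposite finger-bar tube, narrow-necked tube opposite narrow-necked tube), parking a tube in the white rack where you need room. All six must end seated fully down in the rotor's buckets; keep every tube upright throughout and leave the jar and the amber bottle beside the rack where they stand.

Things in the scene. Friction and masses are not known exactly. Their poses are not given: they have to be found in the camera images.
- long_1_mid (a point): Long round-bottomed tube, 116 mm tall, with a broad flat ribbed screw cap (34 mm across, the top 16 mm). Barrel 28 mm thick with a half-round bottom. Point: its centre, 58 mm above the bottom; z along the tube. Starts in a rotor bucket, 68 mm showing above the rim. One of two alike.
- long_2_mid (a point): Long round-bottomed tube, 116 mm tall, with a broad flat ribbed screw cap (34 mm across, the top 16 mm). Barrel 28 mm thick with a half-round bottom. Point: its centre, 58 mm above the bottom; z along the tube. Starts in a rotor bucket, 68 mm showing above the rim. One of two alike.
- bar_1_mid (a point): Short round-bottomed tube, 96 mm tall, with a flat round lid (33 mm across, from 80 to 86 mm above the bottom) carrying a raised finger bar (28 x 7 mm, 10 mm high, along the tube's own x). Barrel 28 mm thick with a half-round bottom. Point: its centre, 48 mm above the bottom; z along the tube. Starts in a rotor bucket, 48 mm showing above the rim. One of two alike.
- bar_2_mid (a point): Short round-bottomed tube, 96 mm tall, with a flat round lid (33 mm across, from 80 to 86 mm above the bottom) carrying a raised finger bar (28 x 7 mm, 10 mm high, along the tube's own x). Barrel 28 mm thick with a half-round bottom. Point: its centre, 48 mm above the bottom; z along the tube. Starts in a rotor bucket, 48 mm showing above the rim. One of two alike.
- neck_1_mid (a point): Narrow-necked round-bottomed tube, 110 mm tall, whose barrel ends 81 mm above the bottom in a sloping shoulder and a small round cap (21 mm across, the top 17 mm). Barrel 28 mm thick with a half-round bottom. Point: its centre, 55 mm above the bottom; z along the tube. Starts in a rotor bucket, 62 mm showing above the rim. One of two alike.
- neck_2_mid (a point): Narrow-necked round-bottomed tube, 110 mm tall, whose barrel ends 81 mm above the bottom in a sloping shoulder and a small round cap (21 mm across, the top 17 mm). Barrel 28 mm thick with a half-round bottom. Point: its centre, 55 mm above the bottom; z along the tube. Starts in a rotor bucket, 62 mm showing above the rim. One of two alike.
- rotor: Braked centrifuge rotor, origin on its axis, z up. Six upright buckets 75 mm from the axis at 0, 60 .. 300 deg from its x: floor 3 mm, rim 51 mm above origin; bore 31, mouth 41 mm. Hub knob ends at 59 mm. Casing deck (rim 56 mm above origin, 150 mm above worktop) spans 150 mm fore and aft, 140 mm sideways; panel in front to 205 mm; open lid 150 mm behind leans back, 0.42 m high; casing yaw to 0.1 rad.
- rack: White two-place tube rack, fixed to the worktop, 66 x 130 mm base, empty at the start: the free places for parking a tube. Origin under its centre, z up. Two upright round cups at y = +32 and -32 mm in its frame (x = 0), bore 31 mm, mouths flared to 41 mm, cup floor 9 mm above the worktop, rim 57 mm above it.
- jar_mid (a point): Bystander: translucent specimen jar with lid, 43 mm diameter, 48 mm tall, standing loose on the worktop; point at its centre.
- amber_mid (a point): Bystander: small amber dropper bottle, 34 mm diameter, 70 mm tall, standing loose on the worktop; point at its centre.
There are look-alikes about, which are no part of the job. Leave any green look-alike of the part that bears long_1_mid alone.

How it is judged:
By the outcome, as a careful person would: the job done as asked, in the order asked, and still so for the second after the job is handed in, with the robot touching nothing.
It also fails if it takes over 93 s, if anything falls off the work surface, if the arm or the gripper's body presses on something with over 40 N, if the wrist force passes 120 N, or if a joint passes its speed limit or range.

## Working session

There is one attempt and no reset: what is moved stays moved. The work goes in short steps, Python scripts to look and compute and a shell command to move; the robot and the scene stay as the last step left them, time stands still between calls to the robot, and variables do not carry over. Pictures are saved under pics/ and viewed, and the job is handed in when it is done.

```bash
ls; mkdir -p pics; python3 - <<'E'
from bench import r
import cv2
s=r.sense(); print({k:s[k] for k in ('time','tool_pos','tcp_rot','finger_gap','ft_force')})
for c in ('scene','top','wrist'):
    p,d=r.snapshot(c); cv2.imwrite(f'pics/{c}0.png',p)
    k=r.get_calibration(c); print(c,k['mtx'],k['cam_to_world'])
E
```

```text
pics
{'time': 0.0, 'tool_pos': array([ 184.52613777, -570.33895863,  230.24021036]), 'tcp_rot': array([-1.79894463e+02, -7.54059811e-03,  1.79223313e+01]), 'finger_gap': 85.20005157917086, 'ft_force': array([0.39946571, 0.26588691, 0.54411983])}
scene [[518.88628305   0.         322.78465864]
 [  0.         518.88628305 239.04358163]
 [  0.           0.           1.        ]] [[-7.79984416e-01 -2.82502023e-01  5.58405693e-01 -8.85171412e+01]
 [-6.25498241e-01  3.79594458e-01 -6.81659737e-01  6.65310606e+02]
 [-1.93974518e-02 -8.80965751e-01 -4.72782280e-01  6.27326654e+02]
 [ 0.00000000e+00  0.00000000e+00  0.00000000e+00  1.00000000e+00]]
top [[442.51718759   0.         313.36139652]
 [  0.         442.51718759 236.56560074]
 [  0.           0.           1.        ]] [[ 8.98074420e-03 -9.91054446e-01  1.33155668e-01  4.15055453e+02]
 [-9.99850671e-01 -1.08658950e-02 -1.34375835e-02 -5.09651879e+01]
 [ 1.47642324e-02 -1.33015104e-01 -9.91004036e-01  9.78418641e+02]
 [ 0.00000000e+00  0.00000000e+00  0.00000000e+00  1.00000000e+00]]
wrist [[363.49558248   0.         315.22848162]
 [  0.         363.49558248 237.96296607]
 [  0.           0.           1.        ]] [[ 3.07379235e-01 -9.07850285e-01 -2.85176904e-01  2.56494847e+02]
 [-9.51585989e-01 -2.93708823e-01 -9.06599864e-02 -5.47483106e+02]
 [-1.45327845e-03  2.99237343e-01 -9.54177604e-01  3.73734234e+02]
 [ 0.00000000e+00  0.00000000e+00  0.00000000e+00  1.00000000e+00]]
```

View pics/scene0.png

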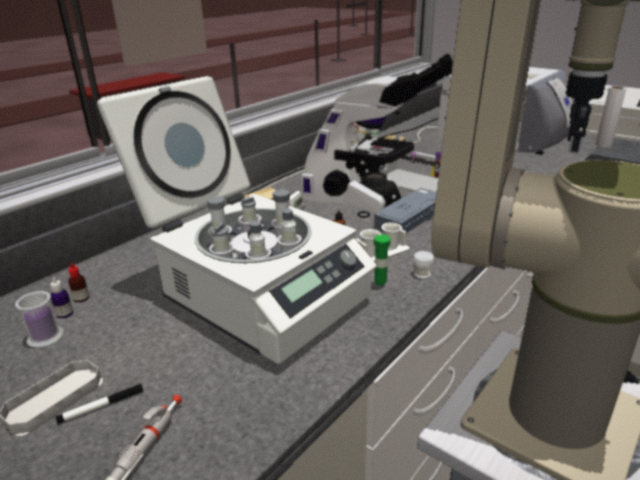

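View pics/top0.png

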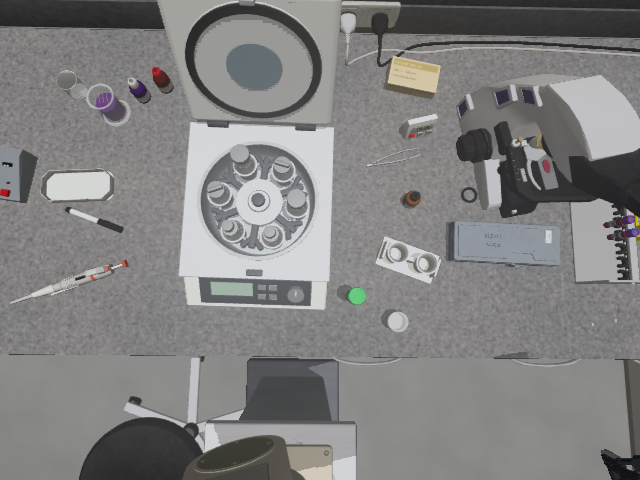

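View pics/wrist0.png

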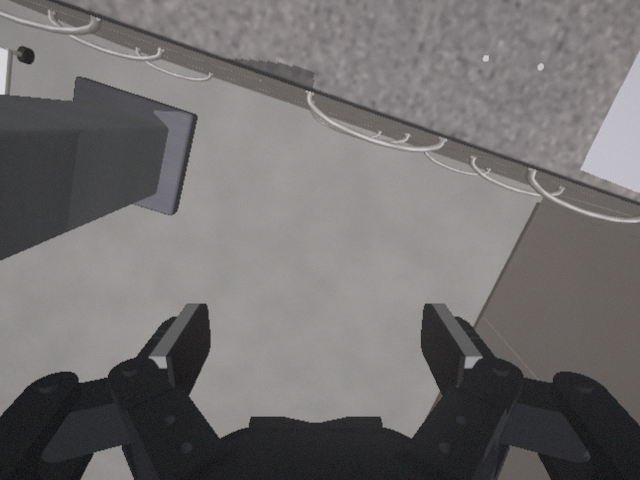

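```bash
python3 - <<'E'
from bench import r
import cv2,numpy as np
p,d=r.snapshot('top')
np.savez('top.npz',p=p,d=d)
cv2.imwrite('pics/topz.png',cv2.resize(p[135:265,190:330],None,fx=5,fy=4.6,interpolation=cv2.INTER_CUBIC))
q,e=r.snapshot('scene'); np.savez('scene.npz',p=q,d=e)
cv2.imwrite('pics/scz.png',cv2.resize(q[180:290,180:330],None,fx=5,fy=5,interpolation=cv2.INTER_CUBIC))
for n in ['long_1_mid','bar_1_mid','neck_1_mid','rotor','rack','jar_mid','amber_mid']:
  for c in ('top','scene'):
    print(n,c,[(np.round(o['pixel']),round(o['conf'],2)) for o in r.landmark_of(n,c)])
E
```

```text
long_1_mid top [(array([295., 204.]), 0.6), (array([353., 299.]), 0.59)]
long_1_mid scene [(array([284., 219.]), 0.78), (array([382., 260.]), 0.75)]
bar_1_mid top [(array([220., 194.]), 0.89)]
bar_1_mid scene [(array([218., 248.]), 0.84)]
neck_1_mid top [(array([231., 228.]), 0.7), (array([220., 195.]), 0.36)]
neck_1_mid scene [(array([256., 251.]), 0.77)]
rotor top [(array([260., 205.]), 0.88)]
rotor scene [(array([257., 253.]), 0.6)]
rack top [(array([409., 256.]), 0.79)]
rack scene [(array([379., 252.]), 0.68), (array([254., 251.]), 0.64)]
jar_mid top [(array([398., 321.]), 0.67)]
jar_mid scene []
amber_mid top [(array([413., 197.]), 0.76)]
amber_mid scene [(array([336., 224.]), 0.45)]
```

```bash
cat > h.py <<'E'
import numpy as np,cv2
from bench import r
def world(c,u,v,depth,cal=None):
    k=cal or r.get_calibration(c); K=k['mtx'];T=k['cam_to_world']
    u=np.asarray(u,float);v=np.asarray(v,float);depth=np.asarray(depth,float)
    P=np.stack([(u-K[0,2])/K[0,0]*depth,(v-K[1,2])/K[1,1]*depth,depth],-1)
    return P@T[:3,:3].T+T[:3,3]
def cloud(c,d,cal=None):
    v,u=np.mgrid[:480,:640]
    return world(c,u,v,d,cal)
def proj(c,P,cal=None):
    k=cal or r.get_calibration(c); T=np.linalg.inv(k['cam_to_world'])
    q=np.asarray(P)@T[:3,:3].T+T[:3,3]; q=q@k['mtx'].T
    return q[...,:2]/q[...,2:]
def plane_at(c,u,v,z):
    k=r.get_calibration(c);a=world(c,u,v,1.);o=k['cam_to_world'][:3,3]
    t=(z-o[2])/(a[...,2]-o[2]);return o+(a-o)*t[...,None] if np.ndim(t) else o+(a-o)*t
E
python3 - <<'E'
from h import *
D=np.load('top.npz');W=cloud('top',D['d'])
z=W[...,2]
im=np.clip((z-50)/200*255,0,255).astype('uint8')
cv2.imwrite('pics/hz.png',cv2.resize(im[135:265,190:330],None,fx=5,fy=4.6,interpolation=cv2.INTER_NEAREST))
print(np.median(z[300:330,420:500]), np.median(z[240:270,200:230]))
# components at high z within rotor
m=((z>178)).astype('uint8'); m[:128]=0;m[280:]=0;m[:,:185]=0;m[:,335:]=0
n,l,st,ce=cv2.connectedComponentsWithStats(m)
for i in range(1,n):
  if st[i,4]>15:
    s=l==i; print(ce[i].round(1),st[i,4],W[s].mean(0).round(1),np.percentile(z[s],[5,50,95]).round(1), (W[s].max(0)-W[s].min(0)).round(0))
E
```

```text
0.1708200490348304 150.2072264273333
[240.2 155. ] 359 [660.7  69.3 221.4] [186.3 216.3 219.1] [269. 140. 800.]
[281.9 164.6] 243 [652.   -3.1 195.7] [184.2 187.5 197.9] [256.  63. 797.]
[215.5 189.2] 251 [604.5 115.8 195.8] [184.8 187.8 197.8] [207. 185. 797.]
[296.1 198.9] 329 [582.8 -30.5 222.1] [207.  216.6 218.9] [187.  38. 799.]
[229.2 226.7] 207 [534.4  86.5 207.6] [182.4 208.5 212.9] [136. 153. 800.]
[270.5 233.4] 196 [523.8  14.3 204.5] [181.8 209.3 213. ] [123.  81. 800.]
```

View pics/topz.png

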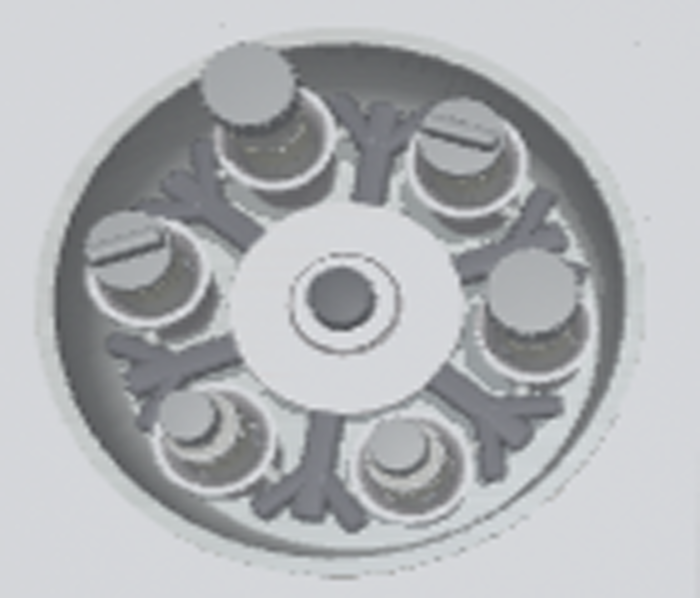

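View pics/scz.png

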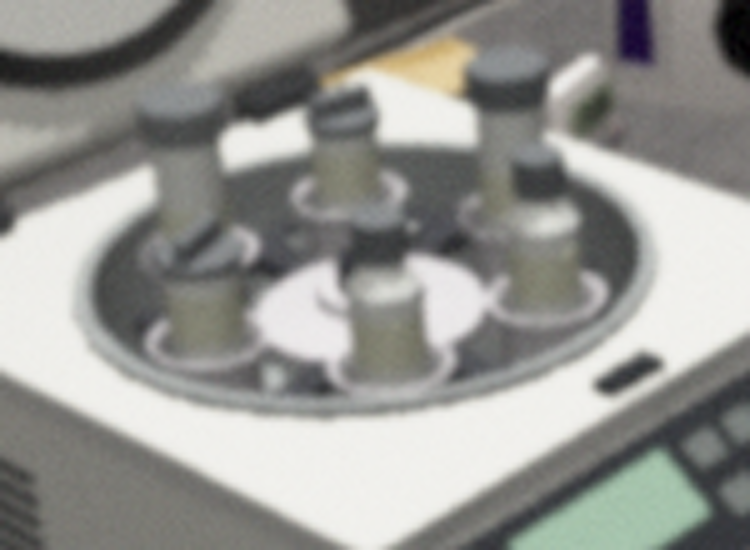

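```bash
python3 - <<'E'
from h import *
D=np.load('top.npz');W=cloud('top',D['d']);z=W[...,2]
m=((z>178)&(z<230)).astype('uint8'); m[:128]=0;m[280:]=0;m[:,:185]=0;m[:,335:]=0
n,l,st,ce=cv2.connectedComponentsWithStats(m)
C=[]
for i in range(1,n):
  if st[i,4]>15:
    s=l==i; zz=z[s]; P=W[s]
    # cap top / lid level
    for lo,hi in ((214,222),(205,214),(183,191),(193,201)):
      q=P[(P[:,2]>lo)&(P[:,2]<hi)]
      if len(q)>8:
        (cx,cy),rad=cv2.minEnclosingCircle(q[:,:2].astype('float32'))
        b=cv2.minAreaRect(q[:,:2].astype('float32'))
        print(ce[i].round(),(lo,hi),len(q),q.mean(0).round(1),'enc',round(cx,1),round(cy,1),round(rad,1),'box',np.round(b[1],1),round(b[2]))
E
```

```text
[240. 155.] (214, 222) 273 [665.8  71.5 216.8] enc 666.4 72.0 17.6 box [32.1 32.8] 38
[240. 155.] (205, 214) 41 [656.9  68.3 210.3] enc 666.3 72.0 17.9 box [32.8 34.5] 74
[240. 155.] (183, 191) 15 [656.6  65.2 187.1] enc 658.6 67.3 10.7 box [ 5.  21.4] 31
[282. 165.] (183, 191) 173 [654.1  -2.6 186.8] enc 655.5 -2.4 16.6 box [32.  29.5] 2
[282. 165.] (193, 201) 59 [654.7  -2.7 196.6] enc 656.1 -3.0 13.1 box [26.2  7.1] 75
[216. 189.] (183, 191) 177 [605.9 117.  187.1] enc 607.1 117.9 16.2 box [30.5 31. ] 3
[216. 189.] (193, 201) 61 [606.7 118.1 196.5] enc 607.6 118.6 13.3 box [ 7.1 26.7] 21
[296. 199.] (214, 222) 288 [585.6 -30.2 216.8] enc 585.8 -30.2 17.6 box [33.4 33. ] 72
[296. 199.] (205, 214) 23 [575.2 -31.3 210.4] enc 583.3 -31.0 16.9 box [30.2 23.4] 71
[229. 227.] (205, 214) 111 [537.5  89.9 210.7] enc 537.8 90.4 10.4 box [19.5 19.7] 59
[229. 227.] (183, 191) 64 [533.2  86.1 186. ] enc 537.1 90.0 13.7 box [19.4 26.5] 53
[270. 233.] (205, 214) 112 [526.6  16.  210.9] enc 526.9 16.1 10.2 box [19.5 19.3] 2
[270. 233.] (183, 191) 52 [521.4  13.7 185.8] enc 526.3 16.0 13.7 box [20.  25.9] 30
```

```bash
python3 - <<'E'
from h import *
D=np.load('top.npz');W=cloud('top',D['d']);z=W[...,2]
c=np.array([596.6,44.]);R=np.hypot(W[...,0]-c[0],W[...,1]-c[1])
for a,b in ((0,10),(12,20),(22,40),(105,108),(108,111),(111,114),(114,117),(117,120),(120,126)):
  q=z[(R>a)&(R<b)]; print(a,b,np.percentile(q,[5,25,50,75,95]).round(1))
print('table around', [np.median(z[v-3:v+4,u-3:u+4]).round(1) for u,v in ((350,200),(360,100),(160,200),(160,130),(350,330),(100,300))])
# deck plane
m=(abs(z-150)<6)&(W[...,0]>440)&(W[...,0]<760)&(abs(W[...,1]-44)<160)&(R>120)
q=W[m];A=np.c_[q[:,:2],np.ones(len(q))];s=np.linalg.lstsq(A,q[:,2],rcond=None)[0];print('deckplane',s,len(q),q.min(0),q.max(0))
# scene cam: tube top heights
E=np.load('scene.npz');V=cloud('scene',E['d']);R2=np.hypot(V[...,0]-c[0],V[...,1]-c[1])
for nm,x,y,t in (('L1',666,72,213),('B1',656,-3,193),('L2',586,-30,213),('N2',527,16,207),('N1',537.7,90.3,207),('B2',607.4,118.2,193)):
  s=np.hypot(V[...,0]-x,V[...,1]-y)<18
  q=V[s];q=q[(q[:,2]>t-60)&(q[:,2]<t+25)]
  top=q[q[:,2]>np.percentile(q[:,2],97)-3]
  print(nm,len(q),np.percentile(q[:,2],[90,97,99.5]).round(1),top.mean(0).round(1))
q=V[R2<10][:,2];print('knob scene',np.percentile(q[q<230],[50,90,99]))
print('deck scene',[np.percentile(V[...,2][(R2>114)&(R2<130)],[25,50,75]).round(1)])
# rack
s=(W[...,0]>400)&(W[...,0]<620)&(W[...,1]<-120)&(W[...,1]>-400)&(z>40)&(z<70)
print('rack-ish',W[s].mean(0),s.sum())
E
python3 - <<'E'
import cv2,numpy as np
p=np.load('top.npz')['p']
cv2.imwrite('pics/rk.png',cv2.resize(p[170:340,330:450],None,fx=5,fy=3.5,interpolation=cv2.INTER_CUBIC))
E
```

```text
0 10 [154.9 156.4 157.4 158.3 159.3]
12 20 [142.  143.5 144.2 145.6 155.2]
22 40 [133.7 135.3 136.5 137.6 139.3]
105 108 [ 94.5  97.2  99.3 120.6 152.7]
108 111 [101.4 120.1 140.5 153.5 156. ]
111 114 [152.2 153.6 154.6 155.5 156.8]
114 117 [148.6 150.5 153.2 154.9 156.3]
117 120 [147.9 149.3 150.2 151.  152.4]
120 126 [147.8 149.1 150.1 151.2 152.5]
table around [np.float64(-0.1), np.float64(-0.3), np.float64(0.7), np.float64(0.2), np.float64(-0.0), np.float64(0.3)]
deckplane [-1.47057886e-03  1.84901295e-04  1.51041999e+02] 10300 [443.11455881 -98.86281382 144.54110845] [750.02267508 188.22175331 155.99436665]
L1 420 [216.9 217.7 218.4] [666.1  73.  216.8]
B1 344 [193.3 196.4 197.7] [657.1  -0.7 195.6]
L2 371 [217.1 217.9 218.5] [586.8 -28.8 216.9]
N2 442 [208.8 211.  211.9] [528.2  18.1 210.5]
N1 494 [209.7 211.2 211.8] [538.3  92.2 210.6]
B2 471 [191.3 196.4 197.9] [608.  120.9 196. ]
knob scene [158.13456585 158.21337346 158.23110518]
deck scene [array([149.3, 150.1, 150.8])]
rack-ish [ 519.46675203 -328.48948252   47.23882188] 1178
```

View pics/rk.png

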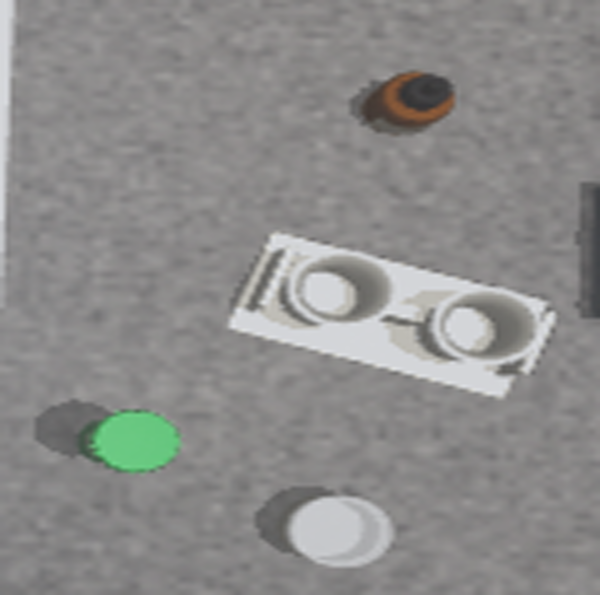

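```bash
python3 - <<'E'
from h import *
D=np.load('top.npz');W=cloud('top',D['d']);z=W[...,2]
s=(W[...,0]>420)&(W[...,0]<560)&(W[...,1]<-200)&(W[...,1]>-370)&(z>45)&(z<66)
v,u=np.nonzero(s);print(u.min(),u.max(),v.min(),v.max())
m=s.astype('uint8');n,l,st,ce=cv2.connectedComponentsWithStats(m)
from scipy.optimize import least_squares
for i in range(1,n):
  if st[i,4]>10:
    q=W[l==i];(cx,cy),rad=cv2.minEnclosingCircle(q[:,:2].astype('float32'))
    print(ce[i].round(),st[i,4],'z',np.percentile(q[:,2],[5,50,95]).round(1),'enc',round(cx,1),round(cy,1),round(rad,1))
# hole: cup-floor
s=(W[...,0]>420)&(W[...,0]<560)&(W[...,1]<-160)&(W[...,1]>-330)&(z>4)&(z<70)
q=W[s];b=cv2.minAreaRect(q[(q[:,2]<30),:2].astype('float32'));print('base',b)
for f in ((340,305,380,290),):pass
# neighbours
for nm,(u0,u1,v0,v1) in dict(amber=(402,424,188,210),jar=(385,412,308,335),green=(345,370,284,308)).items():
  q=W[v0:v1,u0:u1].reshape(-1,3);q=q[q[:,2]>15];t=np.percentile(q[:,2],90);q=q[q[:,2]>t-4]
  print(nm,t.round(1),q.mean(0).round(1))
E
```

```text
382 456 241 275
[399. 252.] 222 z [47.5 54.8 58.9] enc 508.2 -242.0 23.5
[429. 262.] 234 z [46.2 54.4 59.1] enc 487.7 -306.4 27.2
base ((490.94189453125, -246.98487854003906), (158.9702911376953, 137.34352111816406), 89.56536102294922)
amber 62.0 [ 619.2 -268.7  105.3]
jar 50.0 [ 365.2 -238.2   60.3]
green 118.1 [ 416.8 -146.4  128.4]
```

```bash
python3 - <<'E'
from h import *
from scipy.optimize import least_squares
D=np.load('top.npz');W=cloud('top',D['d']);z=W[...,2]
cs=[]
for c0 in ((508,-242),(487,-303)):
  c0=np.array(c0,float)
  for _ in range(4):
    R=np.hypot(W[...,0]-c0[0],W[...,1]-c0[1])
    q=W[(R<27)&(z>54)&(z<61)]
    f=least_squares(lambda p:np.hypot(q[:,0]-p[0],q[:,1]-p[1])-p[2],[*c0,21],loss='soft_l1',f_scale=1)
    c0=f.x[:2]
  print(f.x.round(1),len(q),q[:,2].mean(),abs(f.fun).mean()); cs.append(c0)
print('dist',np.linalg.norm(cs[0]-cs[1]),'mid',(cs[0]+cs[1])/2,np.degrees(np.arctan2(*(cs[0]-cs[1])[::-1])))
p=D['p'].copy();S=5
im=cv2.resize(p[220:300,360:460],None,fx=7,fy=7,interpolation=cv2.INTER_CUBIC)
a=np.linspace(0,2*np.pi,60)
for c in cs:
  for rr,zz,col in ((20.5,57,(0,0,255)),(15.5,9,(255,0,0))):
    P=np.c_[c[0]+rr*np.cos(a),c[1]+rr*np.sin(a),a*0+zz]
    uv=((proj('top',P)-[360,220]+.5)*7-.5).astype(int);cv2.polylines(im,[uv],True,col,1)
cv2.imwrite('pics/rk2.png',im)
im=cv2.resize(p[135:265,190:330],None,fx=5,fy=5,interpolation=cv2.INTER_CUBIC)
C=np.array([596.6,44.])
for k in range(6):
  t=np.radians(21.8+60*k);c=C+75*np.array([np.cos(t),np.sin(t)])
  P=np.c_[c[0]+20.5*np.cos(a),c[1]+20.5*np.sin(a),a*0+149]
  uv=((proj('top',P)-[190,135]+.5)*5-.5).astype(int);cv2.polylines(im,[uv],True,(0,0,255),1)
  print(k,c.round(1))
cv2.imwrite('pics/rot2.png',im)
E
```

```text
[ 508.  -241.6   21.3] 128 56.559585296597604 1.1547180136417003
[ 486.5 -301.8   21.2] 127 56.744635847730024 1.1646310928795665
dist 63.927674725156535 mid [ 497.2428282  -271.67804683] 70.42173774337361
0 [666.2  71.9]
1 [607.3 118.2]
2 [537.7  90.4]
3 [527.   16.1]
4 [585.9 -30.2]
5 [655.5  -2.4]
```

View pics/rk2.png

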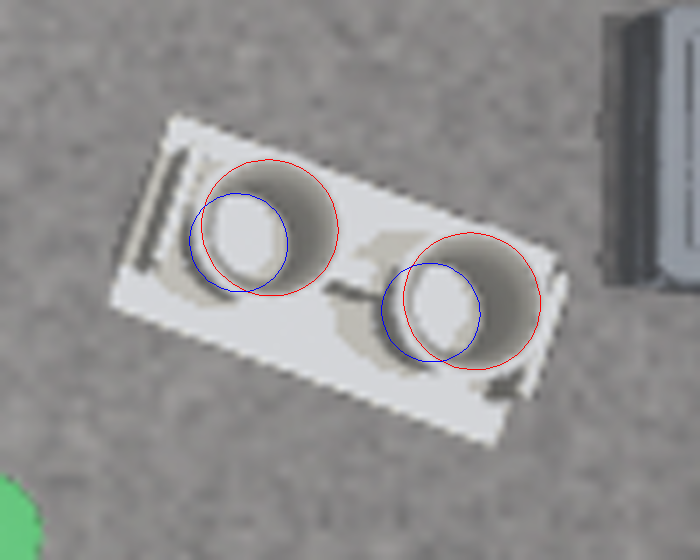

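View pics/rot2.png

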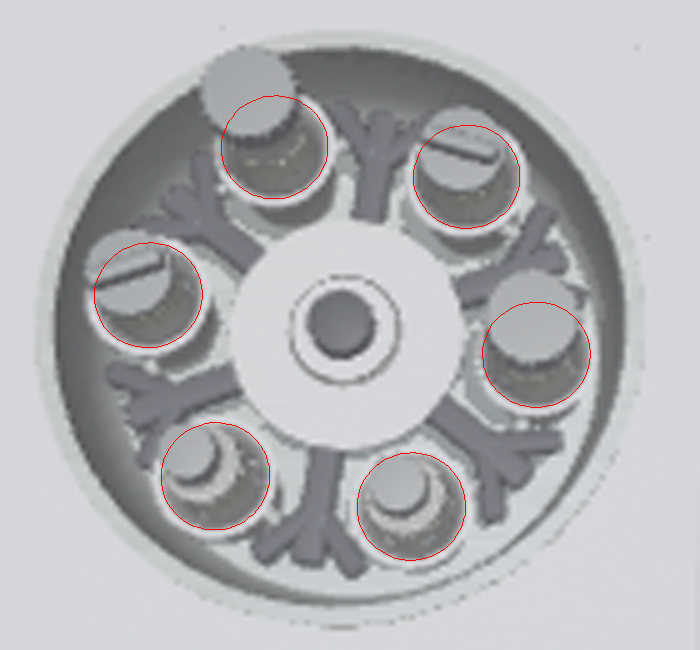

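```bash
cat > go.py <<'E'
import sys
from h import *
from scipy.spatial.transform import Rotation as Ro
x,y,z=map(float,sys.argv[1:4]); yaw=float(sys.argv[4]) if len(sys.argv)>4 else 75
s=r.sense();R=Ro.from_euler('xyz',s['tcp_rot'],degrees=True)
T=Ro.from_euler('xyz',[180,0,yaw],degrees=True)
d=R.inv().apply(np.array([x,y,z])-s['tool_pos'])/1000
w=(R.inv()*T).as_rotvec()
print('t',s['time'],'pos',s['tool_pos'].round(1),'rot',s['tcp_rot'].round(2),'gap',s['finger_gap'],'F',s['ft_force'].round(1),'j',np.round(s['joint_pos'],0))
print('row',d.round(4).tolist(),w.round(4).tolist())
E
python3 go.py 184.5 -570 340 18;python3 go.py 450 -150 345 75; python3 go.py 527.5 17 345 75
```

```text
t 0.95 pos [ 184.6 -570.9  231.3] rot [180.     0.    17.92] gap 85.16054854283998 F [ 0.6 -0.8 -0.2] j [-77.   7.  85.   0.  87.  -5.]
row [0.0001, -0.0009, -0.1087] [0.0, 0.0, -0.0014]
t 0.95 pos [ 184.6 -570.9  231.3] rot [180.     0.    17.92] gap 85.16054854283998 F [ 0.6 -0.8 -0.2] j [-77.   7.  85.   0.  87.  -5.]
row [0.382, -0.3188, -0.1137] [0.0, 0.0, -0.9962]
t 0.95 pos [ 184.6 -570.9  231.3] rot [180.     0.    17.92] gap 85.16054854283998 F [ 0.6 -0.8 -0.2] j [-77.   7.  85.   0.  87.  -5.]
row [0.5071, -0.4539, -0.1137] [0.0, 0.0, -0.9962]
```

```bash
python3 -m crank '[[[0,0,-0.06,0,0,-0.18],[0.05,-0.04,-0.11,0,0,-0.36],[0.10,-0.08,-0.114,0,0,-0.54],[0.15,-0.12,-0.114,0,0,-0.72],[0.19,-0.16,-0.114,0,0,-0.9],[0.24,-0.20,-0.114,0,0,-0.996],[0.29,-0.24,-0.114,0,0,-0.996],[0.33,-0.28,-0.114,0,0,-0.996],[0.38,-0.32,-0.114,0,0,-0.996],[0.42,-0.36,-0.114,0,0,-0.996]]]' 0.4 40; python3 go.py 527.5 17 345 75
```

```text
time: 2.2
tool_pos: [471.7, -102.2, 345.5]
tcp_rot: [179.9, 0.0, 75.0]
ft_force: [0.6, -1.2, 0.3]
finger_gap: 51.3
t 2.2 pos [ 471.7 -102.2  345.5] rot [1.7995e+02 1.0000e-02 7.4980e+01] gap 51.25682906681578 F [ 0.6 -1.2  0.3] j [-18. -12.  92.  -0. 100.  -3.]
row [0.1296, 0.0231, 0.0005] [0.0009, 0.0001, -0.0003]
```

```bash
python3 -m crank '[[[0.05,0.009,0,0,0,0],[0.1,0.018,0,0,0,0],[0.13,0.023,0,0,0,0],[0.13,0.023,0,0,0,0],[0.13,0.023,0,0,0,0]]]'
python3 - <<'E'
from h import *
p,d=r.snapshot('wrist');k=r.get_calibration('wrist');np.savez('w1.npz',p=p,d=d,T=k['cam_to_world'],K=k['mtx'])
cv2.imwrite('pics/w1.png',p)
W=cloud('wrist',d,k);z=W[...,2]
for nm,x,y,lo,hi in (('L1',666,72,213,221),('B1',656,-3,193,200),('B1lid',656,-3,184,189),('L2',586,-30,213,221),('N2',527,16,207,215),('N1',537.7,90.3,207,215),('B2',607.4,118.2,193,200)):
  q=W[(np.hypot(W[...,0]-x,W[...,1]-y)<30)&(z>lo)&(z<hi)]
  if len(q)>20:
    (cx,cy),rad=cv2.minEnclosingCircle(q[:,:2].astype('float32'));print(nm,len(q),q.mean(0).round(1),round(cx,1),round(cy,1),round(rad,1),cv2.minAreaRect(q[:,:2].astype('float32')))
E
```

```text
time: 2.82
tool_pos: [527.4, 17.0, 345.5]
tcp_rot: [180.0, 0.0, 75.0]
ft_force: [0.4, -1.3, -0.2]
finger_gap: 51.2
L1 2032 [665.6  70.7 217.3] 666.6 70.2 18.0 ((666.3389282226562, 70.51741027832031), (35.05841064453125, 35.12822723388672), 46.73723602294922)
B1 323 [655.   -2.9 196.8] 655.2 -3.4 13.9 ((655.333251953125, -3.442734718322754), (27.64116096496582, 7.409700393676758), 73.60697174072266)
B1lid 772 [653.9  -2.  187.3] 656.0 -3.6 16.7 ((655.576171875, -3.224522590637207), (31.382404327392578, 31.932161331176758), 89.65166473388672)
L2 1376 [585.9 -30.3 217.3] 586.1 -31.5 17.7 ((586.2012939453125, -31.379514694213867), (34.47758102416992, 34.463138580322266), 23.180423736572266)
N2 530 [527.5  15.6 211.3] 527.4 15.1 10.4 ((527.3189697265625, 15.162970542907715), (20.069002151489258, 20.16692543029785), 71.06376647949219)
N1 635 [538.1  89.1 211.5] 538.0 88.9 10.3 ((538.163330078125, 88.99413299560547), (20.14731216430664, 20.02501678466797), 55.22484588623047)
B2 414 [607.1 116.7 197. ] 606.6 116.3 13.9 ((607.4749145507812, 116.62852478027344), (7.4441237449646, 27.7832088470459), 19.36566925048828)
```

View pics/w1.png

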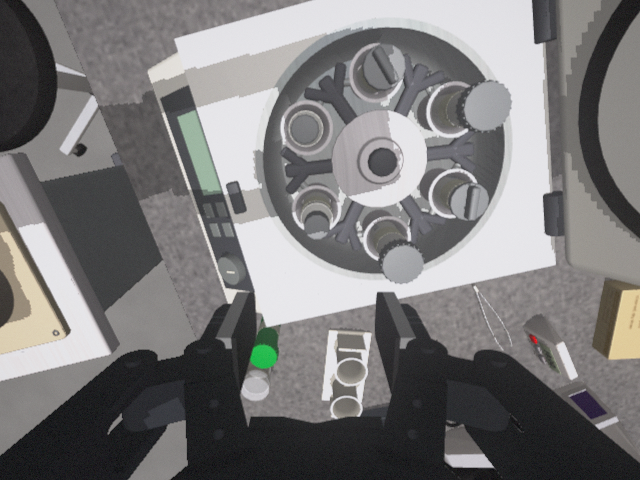

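```bash
python3 go.py 527.3 16 194 75; python3 -m crank '[[[-0.001,0,0.05,0,0,0],[-0.001,0,0.1,0,0,0],[-0.001,0,0.13,0,0,0],[-0.001,0,0.145,0,0,0],[-0.001,0,0.1515,0,0,0],[-0.001,0,0.1515,0,0,0],[-0.001,0,0.1515,0,0,0]]]'; python3 go.py 527.3 16 194 75
```

```text
t 2.875 pos [527.3  16.6 345.7] rot [1.7994e+02 3.0000e-02 7.4940e+01] gap 51.23405696441098 F [-0.4 -0.8 -0.4] j [-4. -5. 86. -0. 99. 11.]
row [-0.0005, -0.0, 0.1517] [0.0011, 0.0005, -0.001]
time: 3.75
tool_pos: [528.1, 15.4, 195.7]
tcp_rot: [179.8, 0.0, 74.9]
ft_force: [0.4, 0.1, -0.2]
finger_gap: 51.4
t 3.75 pos [528.1  15.4 195.7] rot [1.798e+02 1.000e-02 7.494e+01] gap 51.40425098614132 F [ 0.4  0.1 -0.2] j [-4. -3. 99. -0. 83. 11.]
row [0.0004, -0.001, 0.0017] [0.0035, 0.0001, -0.001]
```

Close on the cap.

```bash
python3 -m crank '[[[0,-0.001,0.0015,0.003,0,0],[0,-0.001,0.0015,0.003,0,0],[0,-0.001,0.0015,0.003,0,0],[0,-0.001,0.0015,0.003,0,0],[0,-0.001,0.0015,0.003,0,0],[0,-0.001,0.0015,0.003,0,0]]]' 1 50; python3 go.py 527.3 16 335 75
```

```text
time: 4.5
tool_pos: [527.5, 15.7, 195.0]
tcp_rot: [179.9, -0.0, 74.9]
ft_force: [-1.8, -0.8, 5.9]
finger_gap: 18.7
t 4.5 pos [527.5  15.7 195. ] rot [ 1.7992e+02 -1.0000e-02  7.4940e+01] gap 18.714590026323346 F [-1.8 -0.8  5.9] j [ -4.  -3. 100.  -0.  83.  11.]
row [0.0003, -0.0001, -0.14] [0.0014, -0.0002, -0.001]
```

```bash
python3 - <<'E'
from h import *
p,d=r.snapshot('wrist');cv2.imwrite('pics/w2.png',p)
print(r.sense()['finger_gap'])
E
```

```text
18.778460162058536
```

View pics/w2.png

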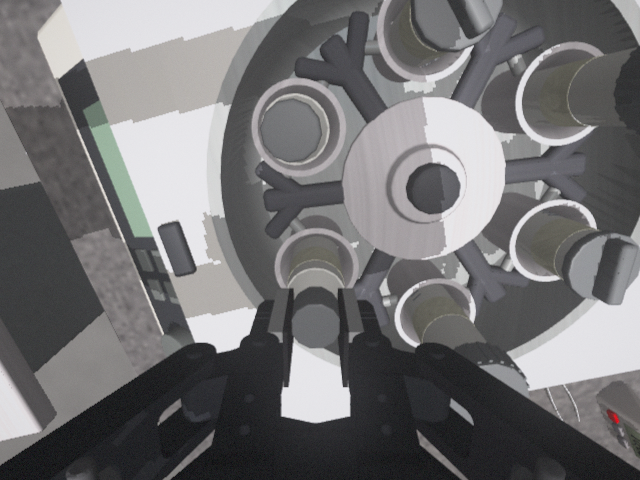

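```bash
python3 -m crank '[[[0,0,-0.01,0,0,0],[0,0,-0.03,0,0,0],[0,0,-0.06,0,0,0],[0,0,-0.1,0,0,0],[0,0,-0.135,0,0,0],[0,0,-0.14,0,0,0],[0,0,-0.14,0,0,0]]]'; python3 go.py 508.5 -241.5 335 75
python3 - <<'E'
from h import *
p,d=r.snapshot('wrist');q,e=r.snapshot('scene')
cv2.imwrite('pics/w3.png',np.hstack([cv2.resize(p,(400,300)),cv2.resize(q[60:300,140:460],(400,300))]))
E
```

```text
time: 5.42
tool_pos: [527.4, 15.7, 335.2]
tcp_rot: [179.9, -0.0, 74.9]
ft_force: [0.1, -0.2, -0.6]
finger_gap: 18.9
t 5.425 pos [527.4  15.7 335.2] rot [ 1.7988e+02 -2.0000e-02  7.4950e+01] gap 18.862532138502214 F [ 0.1 -0.2 -0.6] j [-4. -5. 87. -0. 98. 11.]
row [-0.2533, 0.0486, 0.0002] [0.002, -0.0003, -0.001]
```

View pics/w3.png

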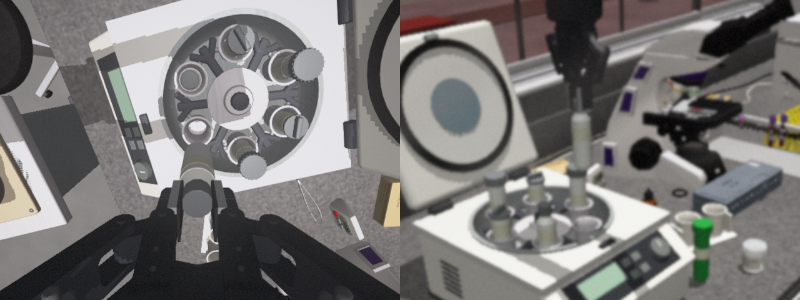

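```bash
python3 -m crank '[[[-0.03,0.006,0,0,0,0],[-0.07,0.0135,0,0,0,0],[-0.11,0.021,0,0,0,0],[-0.15,0.029,0,0,0,0],[-0.19,0.0365,0,0,0,0],[-0.225,0.043,0,0,0,0],[-0.245,0.047,0,0,0,0],[-0.2533,0.0486,0,0,0,0],[-0.2533,0.0486,0,0,0,0],[-0.2533,0.0486,0,0,0,0]]]'; 
python3 - <<'E'
from h import *
p,d=r.snapshot('top');k=r.get_calibration('top');W=cloud('top',d,k);z=W[...,2]
cv2.imwrite('pics/t4.png',cv2.resize(p[180:340,330:490],None,fx=3.5,fy=3.5))
q,e=r.snapshot('scene');V=cloud('scene',e)
s=r.sense();x,y,_=s['tool_pos']
# tube axis by scene depth between z 245..315
for lo in range(240,325,10):
  m=(np.hypot(V[...,0]-x,V[...,1]-y)<30)&(V[...,2]>lo)&(V[...,2]<lo+10)
  if m.sum()>5: print(lo,m.sum(),V[m].mean(0).round(1))
cv2.imwrite('pics/s4.png',cv2.resize(q[60:300,300:500],None,fx=2.5,fy=2.5))
E
python3 go.py 508.5 -241.5 170 75
```

```text
time: 6.78
tool_pos: [508.1, -240.4, 333.5]
tcp_rot: [-179.9, -0.0, 75.0]
ft_force: [0.6, 0.8, -0.5]
finger_gap: 18.8
240 25 [ 504.8 -231.8  246.2]
250 57 [ 504.1 -230.8  254.9]
260 60 [ 504.2 -230.8  265.1]
270 55 [ 503.9 -230.7  275.1]
280 58 [ 504.8 -230.4  285. ]
290 56 [ 503.7 -230.4  295. ]
300 64 [ 504.3 -230.4  305.1]
310 67 [ 504.2 -230.8  315.1]
320 63 [ 505.8 -232.6  324.6]
t 6.875 pos [ 508.1 -240.5  333.6] rot [-1.7997e+02  1.0000e-02  7.5020e+01] gap 18.89502538063546 F [ 0.6  0.4 -0.8] j [-31.   1.  82.  -0.  98. -16.]
row [-0.0008, 0.0007, 0.1636] [-0.0006, 0.0001, 0.0003]
```

View pics/s4.png

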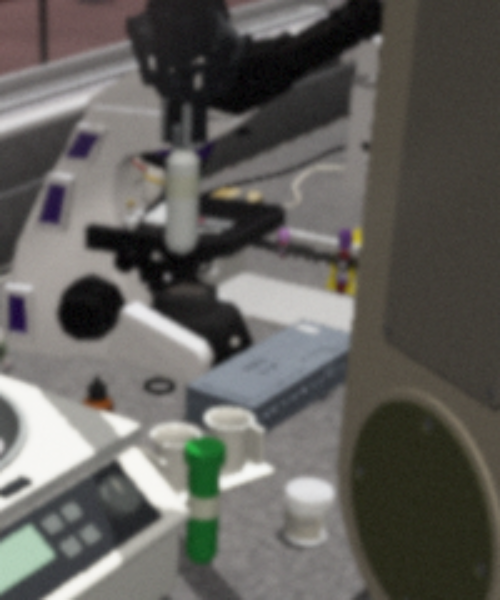

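View pics/t4.png

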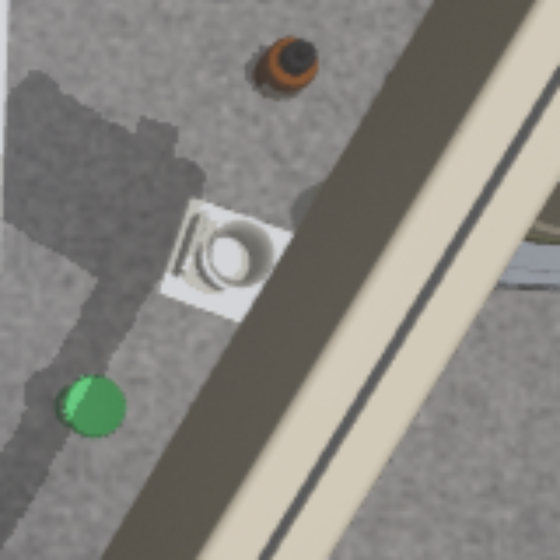

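```bash
python3 -m crank '[[[-0.0008,0.0007,0.04,0,0,0],[-0.0008,0.0007,0.09,0,0,0],[-0.0008,0.0007,0.13,0,0,0],[-0.0008,0.0007,0.16,0,0,0],[-0.0008,0.0007,0.175,0,0,0],[-0.0008,0.0007,0.185,0,0,0],[-0.0008,0.0007,0.195,0,0,0],[-0.0008,0.0007,0.203,0,0,0]]]';python3 go.py 508.5 -241.5 105 75
```

```text
time: 7.88
tool_pos: [509.0, -241.8, 131.0]
tcp_rot: [180.0, 0.0, 75.0]
ft_force: [-0.5, 0.6, -0.5]
finger_gap: 19.1
t 7.875 pos [ 509.  -241.8  131. ] rot [1.7996e+02 3.0000e-02 7.5010e+01] gap 19.117886945653474 F [-0.5  0.6 -0.5] j [-31.   6.  98.  -0.  76. -16.]
row [0.0001, -0.0006, 0.026] [0.0008, 0.0005, 0.0002]
```

```bash
python3 -m crank '[[[0,-0.0006,0.006,0,0,0],[0,-0.0006,0.012,0,0,0],[0,-0.0006,0.018,0,0,0],[0,-0.0006,0.023,0,0,0],[0,-0.0006,0.026,0,0,0],[0,-0.0006,0.026,0,0,0]]]';python3 go.py 508.5 -241.5 103 75
```

```text
time: 8.62
tool_pos: [508.3, -241.6, 104.8]
tcp_rot: [180.0, 0.0, 75.0]
ft_force: [-0.6, -0.4, 0.2]
finger_gap: 18.6
t 8.625 pos [ 508.3 -241.6  104.8] rot [1.7998e+02 3.0000e-02 7.5020e+01] gap 18.604255814896273 F [-0.6 -0.4  0.2] j [-31.   7.  99.  -0.  74. -16.]
row [0.0001, 0.0002, 0.0018] [0.0004, 0.0005, 0.0003]
```

```bash
python3 -m crank '[[[0,0,0.0015,0,0,0],[0,0,0.0015,0,0,0],[0,0,0.0015,0,0,0]]]'; python3 -m crank '[[[0,0,0,0,0,0],[0,0,0,0,0,0],[0,0,0,0,0,0],[0,0,0,0,0,0]]]' 0.4; python3 -m crank '[[[0,0,-0.01,0,0,0],[0,0,-0.05,0,0,0],[0,0,-0.11,0,0,0],[0,0,-0.17,0,0,0],[0,0,-0.23,0,0,0],[0,0,-0.24,0,0,0]]]';python3 go.py 586 -30.8 345 75
```

```text
time: 9.0
tool_pos: [508.4, -241.6, 103.4]
tcp_rot: [180.0, 0.0, 75.0]
ft_force: [1.3, 0.5, -0.4]
finger_gap: 19.0
time: 9.5
tool_pos: [508.4, -241.6, 103.5]
tcp_rot: [180.0, 0.0, 75.0]
ft_force: [0.3, -0.6, 0.3]
finger_gap: 51.0
time: 10.25
tool_pos: [509.9, -242.4, 350.7]
tcp_rot: [179.4, 0.2, 75.0]
ft_force: [0.5, -0.2, -0.3]
finger_gap: 51.1
t 10.25 pos [ 509.9 -242.4  350.7] rot [179.39   0.19  75.02] gap 51.11392033821671 F [ 0.5 -0.2 -0.3] j [-31.   0.  80.  -0.  99. -16.]
row [0.2241, 0.0188, 0.0052] [0.0107, 0.0033, 0.0004]
```

```bash
python3 -m crank '[[[0.05,0.004,0.003,0.01,0.003,0],[0.1,0.008,0.003,0.01,0.003,0],[0.15,0.0125,0.003,0.01,0.003,0],[0.2,0.017,0.003,0.01,0.003,0],[0.224,0.0188,0.003,0.01,0.003,0],[0.224,0.0188,0.003,0.01,0.003,0],[0.224,0.0188,0.003,0.01,0.003,0]]]'
python3 - <<'E'
from h import *
q,e=r.snapshot('top');W=cloud('top',e);z=W[...,2]
m=(np.hypot(W[...,0]-508,W[...,1]+241.6)<18)&(z>60)&(z<140);P=W[m];t=P[P[:,2]>np.percentile(P[:,2],99)-6]
print(np.percentile(P[:,2],[50,90,99]),t.mean(0))
cv2.imwrite('pics/t5.png',cv2.resize(q[130:340,330:490],None,fx=2.8,fy=2.8))
E
python3 go.py 586 -30.8 194 75
```

```text
time: 11.12
tool_pos: [585.7, -31.4, 346.9]
tcp_rot: [180.0, 0.0, 75.0]
ft_force: [-0.1, -0.7, 0.1]
finger_gap: 50.9
[105.19325888 119.94882952 121.83140099] [ 506.58931269 -240.31642412  118.81973815]
t 11.175 pos [585.7 -31.8 347. ] rot [1.7998e+02 4.0000e-02 7.4970e+01] gap 51.43046737683209 F [ 0.4  0.3 -0.2] j [-8.  4. 77. -0. 99.  7.]
row [0.0011, 0.0, 0.153] [0.0004, 0.0008, -0.0005]
```

View pics/t5.png

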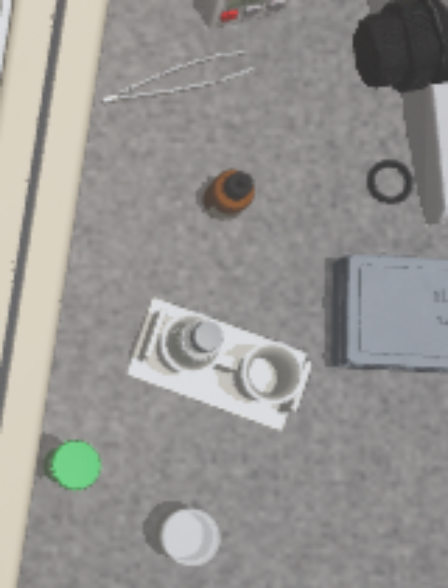

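N2 is parked seated (top at 119 mm) in the rack, and the bystanders are untouched. Next is L2.

```bash
python3 -m crank '[[[0.001,0,0.05,0,0,0],[0.001,0,0.1,0,0,0],[0.001,0,0.13,0,0,0],[0.001,0,0.147,0,0,0],[0.001,0,0.153,0,0,0],[0.001,0,0.153,0,0,0],[0.001,0,0.153,0,0,0]]]'; python3 -m crank '[[[0,0,0,0,0,0],[0,0,0,0,0,0],[0,0,0,0,0,0],[0,0,0,0,0,0],[0,0,0,0,0,0]]]' 1 50; python3 go.py 586 -30.8 270 75
```

```text
time: 12.05
tool_pos: [586.9, -31.1, 195.8]
tcp_rot: [179.8, 0.0, 75.0]
ft_force: [-0.5, -0.2, 0.3]
finger_gap: 51.7
time: 12.68
tool_pos: [587.7, -31.2, 197.0]
tcp_rot: [179.7, 0.0, 75.0]
ft_force: [0.1, -0.1, 5.5]
finger_gap: 32.0
t 12.675 pos [587.7 -31.2 197. ] rot [1.797e+02 1.000e-02 7.497e+01] gap 32.04864696071207 F [ 0.1 -0.1  5.5] j [-8.  6. 90. -0. 83.  7.]
row [-0.0001, -0.0013, -0.073] [0.0052, 0.0002, -0.0005]
```

```bash
python3 -m crank '[[[0,0,-0.01,0.002,0,0],[0,-0.001,-0.03,0.005,0,0],[0,-0.001,-0.06,0.005,0,0],[0,-0.001,-0.085,0.005,0,0],[0,-0.001,-0.085,0.005,0,0]]]'; python3 go.py 527.2 16 282 75
```

```text
time: 13.3
tool_pos: [587.5, -30.9, 284.8]
tcp_rot: [179.7, -0.0, 75.0]
ft_force: [0.2, 0.4, -0.9]
finger_gap: 32.1
t 13.3 pos [587.5 -30.9 284.8] rot [ 1.7973e+02 -2.0000e-02  7.4980e+01] gap 32.05096565744412 F [ 0.2  0.4 -0.9] j [-8.  4. 83. -0. 92.  7.]
row [0.0297, -0.0704, 0.0025] [0.0047, -0.0004, -0.0004]
```

```bash
python3 -m crank '[[[0.007,-0.017,0,0.002,0,0],[0.015,-0.035,0,0.004,0,0],[0.023,-0.053,0,0.005,0,0],[0.0297,-0.0704,0,0.005,0,0],[0.0297,-0.0704,0,0.005,0,0],[0.0297,-0.0704,0,0.005,0,0],[0.0297,-0.0704,0,0.005,0,0]]]'; python3 go.py 527.2 16 230 75
python3 - <<'E'
from h import *
p,d=r.snapshot('wrist');k=r.get_calibration('wrist');W=cloud('wrist',d,k);cv2.imwrite('pics/w6.png',p)
q,e=r.snapshot('scene');V=cloud('scene',e);x,y,_=r.sense()['tool_pos']
for lo in range(180,280,10):
  m=(np.hypot(V[...,0]-x,V[...,1]-y)<30)&(V[...,2]>lo)&(V[...,2]<lo+10)
  if m.sum()>5: print(lo,m.sum(),V[m].mean(0).round(1))
cv2.imwrite('pics/s6.png',cv2.resize(q[100:300,140:380],None,fx=2.5,fy=2.5))
E
```

```text
time: 14.18
tool_pos: [527.4, 15.6, 284.0]
tcp_rot: [-180.0, -0.0, 75.0]
ft_force: [1.0, 1.1, -0.4]
finger_gap: 32.0
t 14.175 pos [527.4  15.6 284. ] rot [-1.7995e+02 -1.0000e-02  7.4950e+01] gap 31.96698890515857 F [ 1.   1.1 -0.4] j [-4. -5. 92.  0. 93. 11.]
row [0.0003, -0.0003, 0.054] [-0.0009, -0.0002, -0.0008]
190 35 [521.4  23.5 196.2]
200 69 [521.2  24.6 205.1]
210 72 [521.5  25.  215.1]
220 73 [520.7  24.1 224.9]
230 72 [521.4  25.  234.9]
240 74 [521.3  24.5 244.7]
250 76 [521.8  25.  255. ]
260 82 [521.4  23.9 264.9]
270 76 [522.   24.8 275. ]
```

View pics/w6.png

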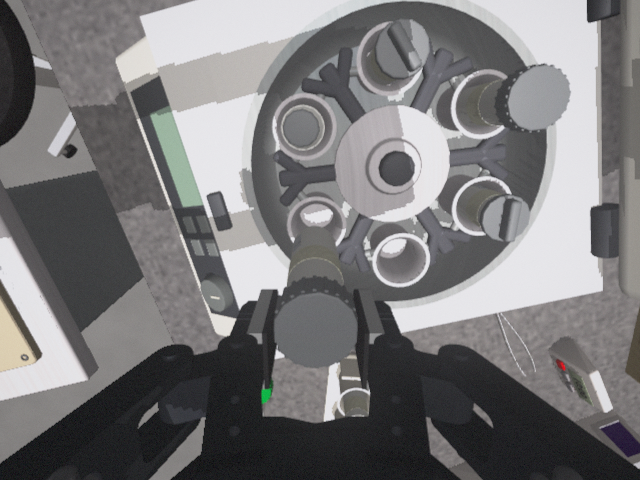

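View pics/s6.png

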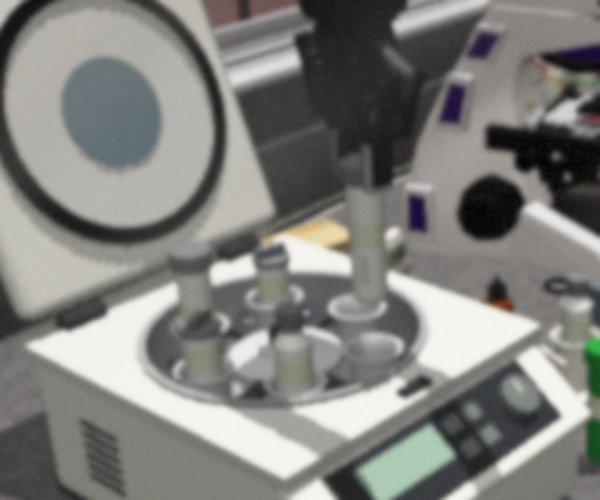

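```bash
python3 -m crank '[[[0,0,0.02,0,0,0],[0,0,0.035,0,0,0],[0,0,0.045,0,0,0],[0,0,0.055,0,0,0],[0,0,0.063,0,0,0],[0,0,0.07,0,0,0],[0,0,0.076,0,0,0],[0,0,0.082,0,0,0],[0,0,0.084,0,0,0],[0,0,0.085,0,0,0]]]'; python3 go.py 527.2 16 197 75
```

```text
time: 15.52
tool_pos: [527.4, 15.7, 199.3]
tcp_rot: [-180.0, -0.0, 74.9]
ft_force: [-0.4, 0.2, -0.8]
finger_gap: 32.4
t 15.525 pos [527.4  15.7 199.3] rot [-1.7997e+02 -2.0000e-02  7.4950e+01] gap 32.39458025257677 F [-0.4  0.2 -0.8] j [-4. -3. 99.  0. 84. 11.]
row [0.0003, -0.0003, 0.0023] [-0.0006, -0.0003, -0.0009]
```

Free entry with no contact force. Lower the last bit, release, then rise.

```bash
python3 -m crank '[[[0,0,0.0015,0,0,0],[0,0,0.0023,0,0,0],[0,0,0.0023,0,0,0]]]'; python3 -m crank '[[[0,0,0,0,0,0],[0,0,0,0,0,0],[0,0,0,0,0,0],[0,0,0,0,0,0]]]' 0.4; python3 -m crank '[[[0,0,-0.01,0,0,0],[0,0,-0.04,0,0,0],[0,0,-0.08,0,0,0],[0,0,-0.12,0,0,0],[0,0,-0.125,0,0,0],[0,0,-0.125,0,0,0]]]';python3 go.py 655.4 -3.2 320 73.6
```

```text
time: 15.9
tool_pos: [527.5, 15.7, 197.2]
tcp_rot: [-180.0, -0.0, 74.9]
ft_force: [0.0, -0.8, 0.0]
finger_gap: 32.1
time: 16.4
tool_pos: [527.5, 15.6, 197.3]
tcp_rot: [-180.0, -0.0, 74.9]
ft_force: [-0.4, -0.7, -0.3]
finger_gap: 51.3
time: 17.15
tool_pos: [527.8, 15.6, 322.8]
tcp_rot: [180.0, -0.0, 74.9]
ft_force: [0.0, -0.0, -1.1]
finger_gap: 51.1
t 17.15 pos [527.8  15.6 322.8] rot [ 1.7995e+02 -4.0000e-02  7.4940e+01] gap 51.077856002196626 F [ 0.  -0.  -1.1] j [-4. -5. 88.  0. 96. 11.]
row [0.015, 0.1281, 0.0029] [0.0009, -0.0007, 0.0235]
```

```bash
python3 -m crank '[[[0.004,0.03,0,0,0,0.01],[0.008,0.065,0,0,0,0.02],[0.012,0.1,0,0,0,0.0235],[0.015,0.128,0,0,0,0.0235],[0.015,0.128,0,0,0,0.0235],[0.015,0.128,0,0,0,0.0235]]]'; python3 go.py 655.4 -3.2 189 73.6
python3 - <<'E'
from h import *
p,d=r.snapshot('wrist');k=r.get_calibration('wrist');W=cloud('wrist',d,k);cv2.imwrite('pics/w7.png',p)
q,e=r.snapshot('top');T=cloud('top',e)
for n,M in (('w',W),('t',T)):
 for nm,x,y,lo,hi in (('L2',527.5,16,212,222),('B1',655.5,-3,193,201)):
  s=M[(np.hypot(M[...,0]-x,M[...,1]-y)<25)&(M[...,2]>lo)&(M[...,2]<hi)]
  if len(s)>10:
    b=cv2.minAreaRect(s[:,:2].astype('float32'));print(n,nm,len(s),s.mean(0).round(1),np.round(b[0],1),np.round(b[1],1),round(b[2],1))
cv2.imwrite('pics/t7.png',cv2.resize(q[100:340,160:480],None,fx=2.4,fy=2.4))
E
```

```text
time: 17.9
tool_pos: [654.5, -3.0, 321.4]
tcp_rot: [-179.9, -0.0, 73.6]
ft_force: [0.2, 0.1, -0.2]
finger_gap: 51.1
t 17.9 pos [654.5  -3.  321.4] rot [-1.7989e+02 -1.0000e-02  7.3600e+01] gap 51.126985290735945 F [ 0.2  0.1 -0.2] j [-5. 15. 67.  0. 98. 12.]
row [0.0001, 0.0012, 0.1324] [-0.0018, -0.0001, 0.0]
w L2 1693 [535.6  11.9 217.4] [534.3  11.1] [35.1 32.9] 54.9
w B1 341 [656.3  -2.2 197.7] [656.2  -2.9] [27.4  7. ] 73.5
t L2 18 [548.8  10.9 214.9] [549.6  11.4] [17.5  4.2] 88.9
t B1 33 [656.4   3.1 196.2] [656.9   3.1] [14.8  7.1] 75.1
```

View pics/w7.png

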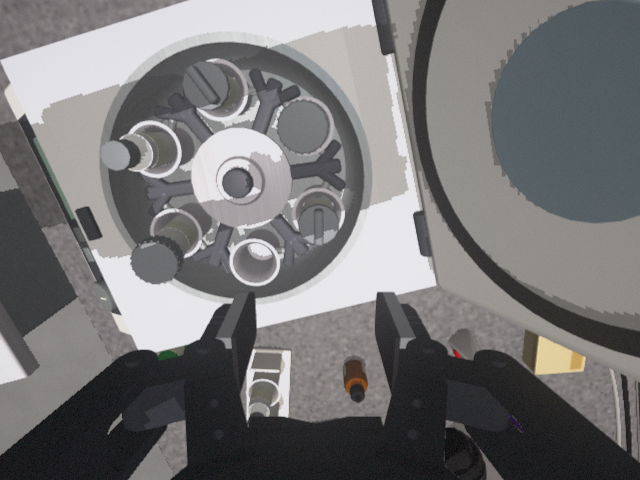

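```bash
python3 - <<'E'
from h import *
p,d=r.snapshot('wrist');k=r.get_calibration('wrist');W=cloud('wrist',d,k)
z=W[...,2]
for nm,x,y,lo,hi in (('L2',527.5,16,212,222),('N1',538,90,207,215),('B2',607,118,193,200),('L1',666,71,213,221),('B1',655.5,-3,193,201)):
  s=W[(np.hypot(W[...,0]-x,W[...,1]-y)<35)&(z>lo)&(z<hi)]
  if len(s)>10:
    (a,b),rr=cv2.minEnclosingCircle(s[:,:2].astype('float32'));print(nm,len(s),s.mean(0).round(1),round(a,1),round(b,1),round(rr,1))
    A=np.c_[s[:,:2]-s[:,:2].mean(0),np.ones(len(s))];print('  slope',np.linalg.lstsq(A,s[:,2],rcond=None)[0].round(3))
q,e=r.snapshot('scene');V=cloud('scene',e)
for lo in range(150,220,10):
  m=(np.hypot(V[...,0]-528,V[...,1]-16)<32)&(V[...,2]>lo)&(V[...,2]<lo+10)
  if m.sum()>5: print(lo,m.sum(),V[m].mean(0).round(1))
cv2.imwrite('pics/s7.png',cv2.resize(q[130:300,160:360],None,fx=3.5,fy=3.5))
E
```

```text
L2 1718 [536.   11.4 217.1] 535.1 10.5 17.8
  slope [-9.30000e-02  2.50000e-02  2.17107e+02]
N1 797 [539.5  89.4 211.5] 538.6 89.4 10.7
  slope [-6.60000e-02  7.00000e-03  2.11485e+02]
B2 465 [608.4 117.  197.3] 608.4 117.1 13.9
  slope [-1.35000e-01 -3.10000e-02  1.97278e+02]
L1 2196 [666.9  71.1 217.7] 666.8 70.8 17.5
  slope [-5.00000e-03 -1.00000e-03  2.17736e+02]
B1 315 [656.3  -2.5 197.5] 656.3 -3.0 13.8
  slope [ 3.00000e-03 -1.40000e-02  1.97483e+02]
150 85 [524.   21.7 154.8]
160 65 [526.1  22.  165. ]
170 76 [526.6  20.7 175. ]
180 63 [527.5  20.5 184.6]
190 75 [528.1  20.3 194.6]
200 77 [528.   20.7 205.7]
210 142 [532.2  16.4 215.4]
```

View pics/s7.png

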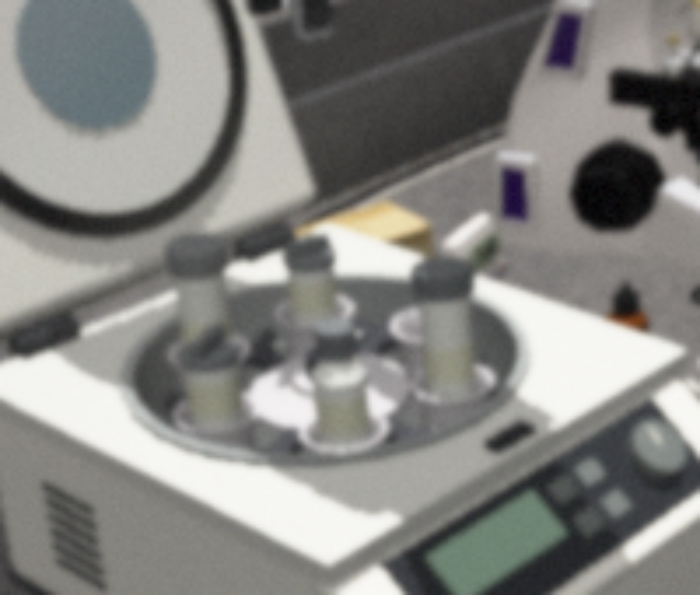

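```bash
python3 go.py 655.8 -3.1 189.5 73.6; python3 -m crank '[[[0,0.0015,0.05,0,0,0],[0,0.0015,0.09,0,0,0],[0,0.0015,0.115,0,0,0],[0,0.0015,0.127,0,0,0],[0,0.0015,0.132,0,0,0],[0,0.0015,0.132,0,0,0],[0,0.0015,0.132,0,0,0]]]' 0.6; python3 go.py 655.8 -3.1 189 73.6
```

```text
t 18.1 pos [654.7  -3.  323.3] rot [ 1.7993e+02 -4.0000e-02  7.3610e+01] gap 51.220748500065426 F [-0.2 -0.   0.1] j [-5. 15. 67.  0. 98. 12.]
row [0.0001, 0.0009, 0.1338] [0.0012, -0.0007, 0.0002]
time: 18.98
tool_pos: [657.1, -3.4, 192.9]
tcp_rot: [179.8, -0.1, 73.6]
ft_force: [0.4, -0.2, 1.2]
finger_gap: 34.3
t 18.975 pos [657.1  -3.4 192.9] rot [ 1.798e+02 -7.000e-02  7.361e+01] gap 34.278650269298026 F [ 0.4 -0.2  1.2] j [-5. 17. 78.  0. 84. 12.]
row [-0.0001, -0.0014, 0.0039] [0.0035, -0.0012, 0.0002]
```

```bash
python3 -m crank '[[[0,-0.0013,0.003,0.003,-0.001,0],[0,-0.0013,0.0035,0.003,-0.001,0],[0,-0.0013,0.0035,0.003,-0.001,0]]]';python3 -m crank '[[[0,0,0,0,0,0],[0,0,0,0,0,0],[0,0,0,0,0,0],[0,0,0,0,0,0],[0,0,0,0,0,0],[0,0,0,0,0,0]]]' 1 60; python3 go.py 655.8 -3.1 260 73.6; python3 - <<'E'
from h import *
p,d=r.snapshot('wrist');cv2.imwrite('pics/w8.png',p)
E
```

```text
time: 19.35
tool_pos: [655.9, -3.0, 189.4]
tcp_rot: [180.0, -0.0, 73.6]
ft_force: [0.1, -0.7, -0.1]
finger_gap: 34.0
time: 20.1
tool_pos: [655.9, -3.0, 189.5]
tcp_rot: [180.0, -0.0, 73.6]
ft_force: [0.6, 0.2, 1.9]
finger_gap: 4.6
t 20.1 pos [655.9  -3.  189.5] rot [ 1.7996e+02 -1.0000e-02  7.3610e+01] gap 4.64681070975856 F [0.6 0.2 1.9] j [-5. 17. 79.  0. 84. 12.]
row [-0.0001, -0.0001, -0.0705] [0.0007, -0.0002, 0.0003]
```

View pics/w8.png

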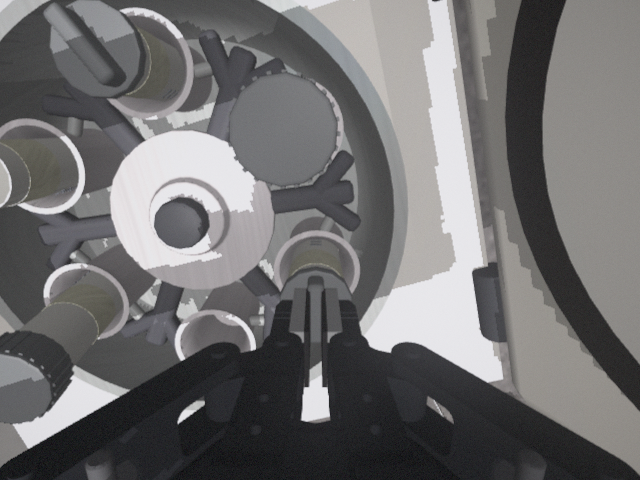

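```bash
python3 -m crank '[[[0,0,-0.01,0,0,0],[0,0,-0.03,0,0,0],[0,0,-0.06,0,0,0],[0,0,-0.085,0,0,0],[0,0,-0.09,0,0,0],[0,0,-0.09,0,0,0]]]'; python3 go.py 586 -30.6 280 73.6
python3 - <<'E'
from h import *
p,d=r.snapshot('wrist');q,e=r.snapshot('scene')
cv2.imwrite('pics/w9.png',np.hstack([cv2.resize(p,(400,300)),cv2.resize(q[80:260,180:420],(400,300))]))
E
```

```text
time: 20.9
tool_pos: [656.1, -3.0, 280.0]
tcp_rot: [179.9, -0.0, 73.6]
ft_force: [-0.3, -0.6, -1.0]
finger_gap: 4.5
t 20.9 pos [656.1  -3.  280. ] rot [ 1.7991e+02 -2.0000e-02  7.3610e+01] gap 4.499834663945351 F [-0.3 -0.6 -1. ] j [-5. 15. 71.  0. 93. 12.]
row [-0.0462, -0.0595, -0.0001] [0.0016, -0.0004, 0.0002]
```

View pics/w9.png

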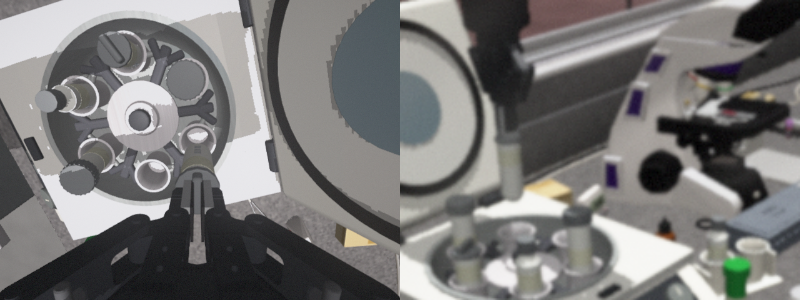

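```bash
python3 -m crank '[[[-0.011,-0.015,0,0,0,0],[-0.023,-0.03,0,0,0,0],[-0.035,-0.045,0,0,0,0],[-0.0462,-0.0595,0,0,0,0],[-0.0462,-0.0595,0,0,0,0],[-0.0462,-0.0595,0,0,0,0],[-0.0462,-0.0595,0,0,0,0]]]'; python3 go.py 586 -30.6 192 73.6
python3 - <<'E'
from h import *
q,e=r.snapshot('scene');V=cloud('scene',e);x,y,_=r.sense()['tool_pos']
for lo in range(180,280,10):
  m=(np.hypot(V[...,0]-x,V[...,1]-y)<30)&(V[...,2]>lo)&(V[...,2]<lo+10)
  if m.sum()>5: print(lo,m.sum(),V[m].mean(0).round(1))
E
```

```text
time: 21.88
tool_pos: [585.5, -30.3, 277.8]
tcp_rot: [-179.9, 0.0, 73.6]
ft_force: [-0.7, -0.5, -0.0]
finger_gap: 4.8
t 21.875 pos [585.5 -30.3 277.8] rot [-1.7989e+02  1.0000e-02  7.3630e+01] gap 4.832115388267992 F [-0.7 -0.5 -0. ] j [-8.  5. 84.  0. 92.  8.]
row [-0.0002, 0.0007, 0.0858] [-0.0019, 0.0002, 0.0006]
190 13 [582.3 -21.3 198.1]
200 61 [581.  -20.8 205. ]
210 66 [580.  -21.7 215. ]
220 64 [579.9 -21.9 225. ]
230 67 [579.7 -21.9 235.1]
240 67 [580.4 -20.6 245.1]
250 68 [579.8 -21.  255.3]
260 60 [579.7 -21.5 264.7]
270 95 [580.7 -22.9 274.6]
```

```bash
python3 -m crank '[[[0,0.0005,0.02,0,0,0],[0,0.0005,0.035,0,0,0],[0,0.0005,0.045,0,0,0],[0,0.0005,0.055,0,0,0],[0,0.0005,0.063,0,0,0],[0,0.0005,0.07,0,0,0],[0,0.0005,0.077,0,0,0],[0,0.0005,0.083,0,0,0],[0,0.0005,0.0855,0,0,0],[0,0.0005,0.0865,0,0,0]]]'; python3 go.py 586 -30.6 189.5 73.6
```

```text
time: 23.18
tool_pos: [585.9, -30.4, 191.3]
tcp_rot: [-179.9, 0.0, 73.6]
ft_force: [-0.2, 0.4, -0.2]
finger_gap: 4.7
t 23.175 pos [585.9 -30.4 191.3] rot [-1.799e+02  1.000e-02  7.363e+01] gap 4.733601493487958 F [-0.2  0.4 -0.2] j [-8.  7. 90.  0. 83.  8.]
row [-0.0002, 0.0002, 0.0018] [-0.0018, 0.0002, 0.0006]
```

```bash
python3 -m crank '[[[0,0,0.0012,-0.002,0,0],[0,0,0.0017,-0.002,0,0],[0,0,0.0017,-0.002,0,0]]]'; python3 -m crank '[[[0,0,0,0,0,0],[0,0,0,0,0,0],[0,0,0,0,0,0]]]' 0.7; python3 -m crank '[[[0,0,-0.01,0,0,0],[0,0,-0.03,0,0,0],[0,0,-0.07,0,0,0],[0,0,-0.11,0,0,0],[0,0,-0.15,0,0,0],[0,0,-0.155,0,0,0],[0,0,-0.155,0,0,0]]]';python3 go.py 508.4 -241.6 345 75
python3 - <<'E'
from h import *
p,d=r.snapshot('wrist');cv2.imwrite('pics/w10.png',p)
k=r.get_calibration('wrist');W=cloud('wrist',d,k);z=W[...,2]
for nm,x,y,lo,hi in (('L2',527.5,16,212,222),('B1',586,-30.6,193,200)):
  s=W[(np.hypot(W[...,0]-x,W[...,1]-y)<35)&(z>lo)&(z<hi)]
  if len(s)>10:
    (a,b),rr=cv2.minEnclosingCircle(s[:,:2].astype('float32'));print(nm,len(s),s.mean(0).round(1),round(a,1),round(b,1),round(rr,1))
E
```

```text
time: 23.55
tool_pos: [585.9, -30.4, 189.7]
tcp_rot: [180.0, 0.0, 73.6]
ft_force: [0.3, -0.7, 0.4]
finger_gap: 4.6
time: 23.92
tool_pos: [586.0, -30.4, 189.8]
tcp_rot: [180.0, 0.0, 73.6]
ft_force: [-0.7, -0.4, 0.3]
finger_gap: 25.7
time: 24.8
tool_pos: [586.2, -30.4, 346.1]
tcp_rot: [179.9, -0.0, 73.6]
ft_force: [-0.0, 0.7, -0.8]
finger_gap: 25.7
t 24.8 pos [586.2 -30.4 346.1] rot [ 1.7985e+02 -1.0000e-02  7.3630e+01] gap 25.693118383119042 F [-0.   0.7 -0.8] j [-8.  4. 77. -0. 99.  8.]
row [-0.2246, -0.0151, 0.0011] [0.0026, -0.0001, -0.0238]
L2 1588 [534.3  11.1 215.6] 534.0 10.5 17.7
B1 259 [584.1 -28.1 195.8] 584.1 -28.7 13.9
```

View pics/w10.png

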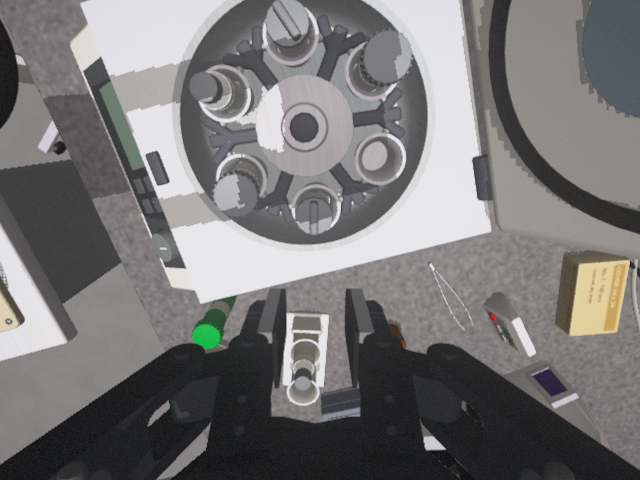

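```bash
python3 -m crank '[[[-0.04,-0.003,0,0.002,0,-0.01],[-0.09,-0.006,0,0.002,0,-0.02],[-0.14,-0.0095,0,0.002,0,-0.0238],[-0.185,-0.0125,0,0.002,0,-0.0238],[-0.215,-0.0145,0,0.002,0,-0.0238],[-0.2246,-0.0151,0,0.002,0,-0.0238],[-0.2246,-0.0151,0,0.002,0,-0.0238],[-0.2246,-0.0151,0,0.002,0,-0.0238]]]' 0.4
python3 - <<'E'
from h import *
p,d=r.snapshot('wrist');cv2.imwrite('pics/w11.png',p)
k=r.get_calibration('wrist');W=cloud('wrist',d,k);z=W[...,2]
V=cloud('scene',r.snapshot('scene')[1])
for n,M in (('w',W),('s',V)):
  s=M[(np.hypot(M[...,0]-508,M[...,1]+241)<25)&(M[...,2]>114)&(M[...,2]<124)]
  if len(s)>5:
    (a,b),rr=cv2.minEnclosingCircle(s[:,:2].astype('float32'));print(n,len(s),s.mean(0).round(1),round(a,1),round(b,1),round(rr,1))
E
python3 go.py 508.4 -241.6 103.4 75
```

```text
time: 25.85
tool_pos: [508.3, -240.5, 344.3]
tcp_rot: [-179.9, -0.0, 75.1]
ft_force: [0.9, 0.2, -0.6]
finger_gap: 51.2
w 320 [ 507.9 -241.3  119.4] 507.9 -241.8 10.5
s 46 [ 508.5 -237.   117.8] 508.2 -239.2 12.5
t 25.95 pos [ 508.4 -240.5  344.6] rot [-1.7989e+02 -1.0000e-02  7.5080e+01] gap 50.94813019060762 F [-0.4  0.4  0.2] j [-31.   1.  81.  -0.  99. -16.]
row [-0.0011, 0.0007, 0.2412] [-0.0019, -0.0001, 0.0015]
```

View pics/w11.png

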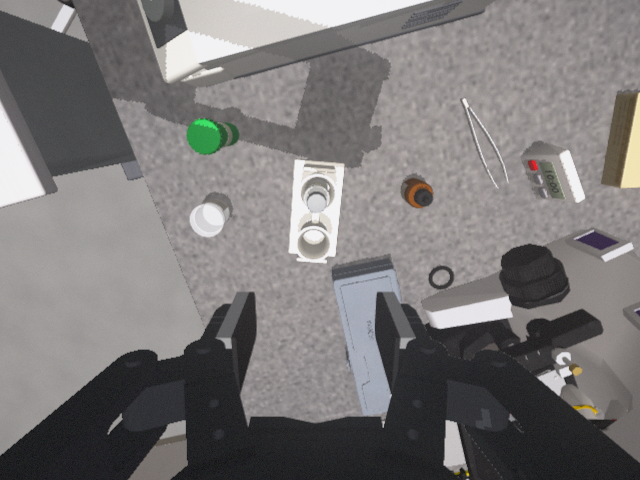

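N2 stands upright in the rack at (508,-241.5). Pick it up again.

```bash
python3 -m crank '[[[-0.001,0.0005,0.05,0,0,0],[-0.001,0.0005,0.1,0,0,0],[-0.001,0.0005,0.15,0,0,0],[-0.001,0.0005,0.19,0,0,0],[-0.001,0.0005,0.22,0,0,0],[-0.001,0.0005,0.235,0,0,0],[-0.001,0.0005,0.241,0,0,0],[-0.001,0.0005,0.241,0,0,0],[-0.001,0.0005,0.241,0,0,0]]]'; python3 go.py 508.2 -241.6 103.4 75
```

```text
time: 27.08
tool_pos: [509.2, -242.0, 105.2]
tcp_rot: [180.0, 0.0, 75.1]
ft_force: [-0.5, 0.1, 0.9]
finger_gap: 51.1
t 27.075 pos [ 509.2 -242.   105.2] rot [1.7997e+02 3.0000e-02 7.5090e+01] gap 51.10231748580749 F [-0.5  0.1  0.9] j [-31.   7.  99.  -0.  74. -16.]
row [0.0001, -0.001, 0.0018] [0.0005, 0.0006, 0.0015]
```

```bash
python3 -m crank '[[[0,-0.001,0.0018,0,0,0],[0,-0.001,0.0018,0,0,0]]]'; python3 -m crank '[[[0,0,0,0,0,0],[0,0,0,0,0,0],[0,0,0,0,0,0],[0,0,0,0,0,0],[0,0,0,0,0,0],[0,0,0,0,0,0]]]' 1 50;  python3 -m crank '[[[0,0,-0.01,0,0,0],[0,0,-0.03,0,0,0],[0,0,-0.07,0,0,0],[0,0,-0.12,0,0,0],[0,0,-0.17,0,0,0],[0,0,-0.21,0,0,0],[0,0,-0.235,0,0,0],[0,0,-0.24,0,0,0],[0,0,-0.24,0,0,0]]]';python3 go.py 655.6 -3 343 75
```

```text
time: 27.32
tool_pos: [508.4, -241.9, 103.9]
tcp_rot: [179.9, 0.0, 75.1]
ft_force: [-0.1, 0.5, -0.7]
finger_gap: 51.2
time: 28.08
tool_pos: [508.6, -242.0, 104.1]
tcp_rot: [179.9, 0.1, 75.1]
ft_force: [0.5, 0.1, 3.1]
finger_gap: 18.6
time: 29.2
tool_pos: [508.1, -241.6, 344.0]
tcp_rot: [179.9, 0.0, 75.1]
ft_force: [-0.5, 0.6, -0.6]
finger_gap: 18.7
t 29.2 pos [ 508.1 -241.6  344. ] rot [1.799e+02 5.000e-02 7.508e+01] gap 18.74157009844328 F [-0.5  0.6 -0.6] j [-31.   0.  81.  -0.  98. -16.]
row [0.2685, 0.0811, 0.0009] [0.0018, 0.0008, 0.0014]
```

```bash
python3 -m crank '[[[0.03,0.009,0,0,0,0],[0.07,0.021,0,0,0,0],[0.115,0.035,0,0,0,0],[0.16,0.048,0,0,0,0],[0.2,0.06,0,0,0,0],[0.24,0.0725,0,0,0,0],[0.26,0.0785,0,0,0,0],[0.2685,0.0811,0,0.001,0,0],[0.2685,0.0811,0,0.001,0,0],[0.2685,0.0811,0,0.001,0,0]]]'; python3 go.py 655.6 -2.9 199 75
python3 - <<'E'
from h import *
p,d=r.snapshot('wrist');q,e=r.snapshot('scene');V=cloud('scene',e);x,y,_=r.sense()['tool_pos']
for lo in range(240,330,10):
  m=(np.hypot(V[...,0]-x,V[...,1]-y)<30)&(V[...,2]>lo)&(V[...,2]<lo+10)
  if m.sum()>5: print(lo,m.sum(),V[m].mean(0).round(1))
cv2.imwrite('pics/w12.png',np.hstack([cv2.resize(p,(400,300)),cv2.resize(q[80:260,180:420],(400,300))]))
E
```

```text
time: 30.45
tool_pos: [655.2, -4.2, 344.1]
tcp_rot: [180.0, 0.1, 75.0]
ft_force: [-0.3, -0.3, -0.4]
finger_gap: 18.5
t 30.45 pos [655.2  -4.2 344.1] rot [1.7995e+02 7.0000e-02 7.5010e+01] gap 18.517015556220624 F [-0.3 -0.3 -0.4] j [ -5.  15.  65.  -0. 100.  10.]
row [0.0015, -0.0001, 0.1451] [0.0008, 0.0013, 0.0002]
250 29 [649.9   3.3 256.3]
260 66 [649.6   4.4 264.9]
270 68 [649.3   4.3 275. ]
280 70 [649.6   3.5 285. ]
290 69 [649.5   4.4 295.2]
300 69 [649.6   4.  304.9]
310 74 [649.1   4.  314.7]
320 71 [649.2   4.3 324.9]
```

View pics/w12.png

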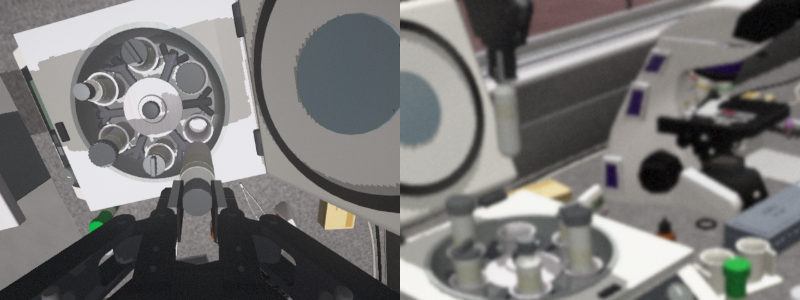

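Upright. Lower into s5 in two stages.

```bash
python3 -m crank '[[[0.001,0,0.03,0,0,0],[0.0015,0,0.06,0,0,0],[0.0015,0,0.08,0,0,0],[0.0015,0,0.09,0,0,0],[0.0015,0,0.09,0,0,0]]]'; python3 go.py 655.7 -2.9 197 75
```

```text
time: 31.18
tool_pos: [655.5, -3.0, 254.0]
tcp_rot: [180.0, 0.1, 75.0]
ft_force: [0.9, -0.5, -0.6]
finger_gap: 19.0
t 31.175 pos [655.5  -3.  254. ] rot [1.7997e+02 7.0000e-02 7.4990e+01] gap 19.032023948114286 F [ 0.9 -0.5 -0.6] j [-5. 16. 74. -0. 91. 10.]
row [0.0002, 0.0001, 0.057] [0.0005, 0.0012, -0.0002]
```

```bash
python3 -m crank '[[[0,0,0.01,0,0,0],[0,0,0.02,0,0,0],[0,0,0.03,0,0,0],[0,0,0.04,0,0,0],[0,0,0.048,0,0,0],[0,0,0.054,0,0,0],[0,0,0.056,0,0,0],[0,0,0.056,0,0,0]]]'; python3 go.py 655.7 -2.9 195.8 75
```

```text
time: 32.17
tool_pos: [655.6, -3.0, 198.1]
tcp_rot: [180.0, 0.1, 75.0]
ft_force: [0.6, -0.5, 0.1]
finger_gap: 18.8
t 32.175 pos [655.6  -3.  198.1] rot [1.7996e+02 6.0000e-02 7.4990e+01] gap 18.80200118102252 F [ 0.6 -0.5  0.1] j [-5. 17. 78. -0. 85. 10.]
row [0.0001, 0.0, 0.0023] [0.0007, 0.0011, -0.0001]
```

```bash
python3 -m crank '[[[0,0,0.001,0,0,0],[0,0,0.002,0,0,0],[0,0,0.002,0,0,0]]]'; python3 -m crank '[[[0,0,0,0,0,0],[0,0,0,0,0,0],[0,0,0,0,0,0],[0,0,0,0,0,0]]]' 0.5; python3 -m crank '[[[0,0,-0.01,0,0,0],[0,0,-0.04,0,0,0],[0,0,-0.08,0,0,0],[0,0,-0.12,0,0,0],[0,0,-0.15,0,0,0],[0,0,-0.16,0,0,0],[0,0,-0.16,0,0,0]]]';python3 go.py 470 -150 355 75
```

```text
time: 32.55
tool_pos: [655.8, -3.1, 196.4]
tcp_rot: [179.9, 0.1, 75.0]
ft_force: [0.5, -0.5, -0.0]
finger_gap: 19.0
time: 33.05
tool_pos: [655.8, -3.1, 196.4]
tcp_rot: [179.9, 0.1, 75.0]
ft_force: [0.3, -0.5, 0.3]
finger_gap: 42.7
time: 33.92
tool_pos: [655.9, -2.9, 356.8]
tcp_rot: [179.9, 0.1, 75.0]
ft_force: [0.3, -0.1, -0.4]
finger_gap: 42.3
t 33.925 pos [655.9  -2.9 356.8] rot [1.7987e+02 5.0000e-02 7.4990e+01] gap 42.333574080919774 F [ 0.3 -0.1 -0.4] j [ -5.  15.  63.  -0. 101.  10.]
row [-0.1903, -0.1414, 0.0016] [0.0022, 0.0009, -0.0002]
```

```bash
python3 -m crank '[[[-0.04,-0.03,0,0,0,0],[-0.08,-0.06,0,0,0,0],[-0.13,-0.095,0,0,0,0],[-0.18,-0.13,0,0,0,0],[-0.23,-0.15,0,0,0,0],[-0.28,-0.15,0,0,0,0],[-0.33,-0.15,0,0,0,0],[-0.36,-0.15,0,0,0,0],[-0.36,-0.15,0,0,0,0]]]'
python3 - <<'E'
from h import *
p,d=r.snapshot('top');W=cloud('top',d);z=W[...,2]
q,e=r.snapshot('scene')
for nm,x,y,lo,hi in (('L1',666,72,211,222),('B2',607,118,191,201),('N1',538,90,205,215),('L2@s3',530,14,211,222),('B1@s4',586,-30,191,201),('N2@s5',655.6,-3,205,215)):
  s=W[(np.hypot(W[...,0]-x,W[...,1]-y)<28)&(z>lo)&(z<hi)]
  if len(s)>5:
    (a,b),rr=cv2.minEnclosingCircle(s[:,:2].astype('float32'));print(nm,len(s),s[:,2].mean().round(1),round(a,1),round(b,1),round(rr,1))
cv2.imwrite('pics/f_top.png',cv2.resize(p[120:340,170:450],None,fx=2.8,fy=2.7,interpolation=cv2.INTER_CUBIC))
cv2.imwrite('pics/f_sc.png',cv2.resize(q[170:300,150:350],None,fx=4,fy=4,interpolation=cv2.INTER_CUBIC))
E
```

```text
time: 35.05
tool_pos: [416.4, -313.0, 354.2]
tcp_rot: [-179.9, -0.0, 74.8]
ft_force: [0.3, 0.5, -0.7]
finger_gap: 42.7
L1 295 216.6 666.0 71.8 17.5
B2 66 196.1 607.2 118.1 13.8
N1 114 210.8 537.7 90.4 10.3
L2@s3 306 216.5 534.1 11.8 17.7
B1@s4 66 196.3 584.7 -27.9 13.8
N2@s5 111 210.5 654.6 -2.3 10.5
```

View pics/f_top.png

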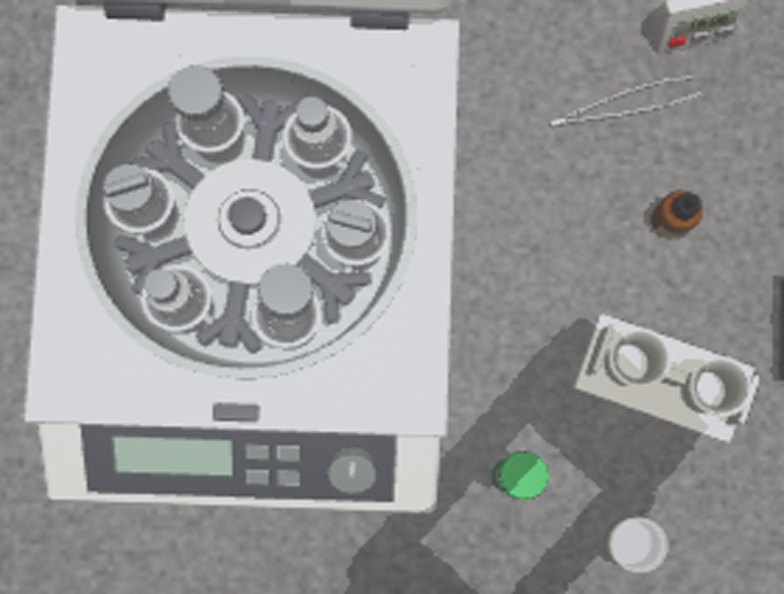

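View pics/f_sc.png

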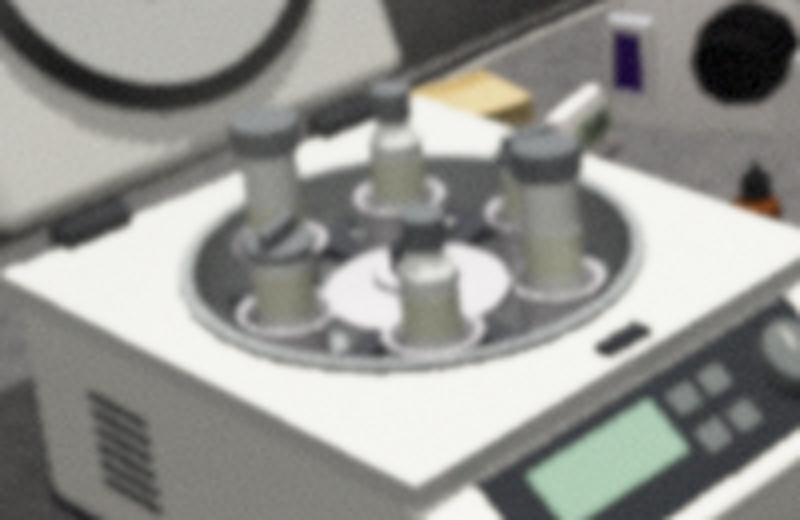

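```bash
python3 -c "
from bench import r
print(r.hand_in())"
```

```text
the job is handed in; nothing more can be done
None
```

The tubes are rearranged and handed in at about 35 s, each one now facing its own kind across the rotor.

**What I moved:** I parked one narrow-necked tube in the white rack, then moved a long tube and a finger-bar tube one bucket over each. The parked tube went into the bucket the finger-bar tube had left. The other three tubes stayed where they were.

**Last checks (top and scene cameras):**
- **Pairing:** long faces long, finger-bar faces finger-bar and narrow-necked faces narrow-necked.
- **Seating:** each moved tube's top is within 0.3 mm of its twin that stayed put (long 216.5, bar 196.3, neck 210.5 mm), so all six are fully down.
- **Surroundings:** the rack is empty. The jar, the amber bottle and the green look-alike look undisturbed in the top picture. The gripper is clear of everything.
- **Force:** the readings I took between moves stayed below 6 N.

**Not perfect:** the long tube I moved leans about 4° in its bucket, with its cap about 7–8 mm off centre. That is about what the loose bore allows. The moved finger-bar tube's top is about 3 mm off centre. I left both as they were.

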